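# Set the backrest of a recipe stand

### The arm

A 6-joint arm with a two-finger parallel gripper is mounted at the origin on the work surface. World frame = base frame: x ahead of the robot, y to its left, z up, the work surface at z = 0. Lengths are in m, angles in rad, forces in N, time in s.
With the tool pointing down it reaches from about 0.375 to 0.9 m from the base axis. Payload 3.1 kg.
Tool frame: the origin (TCP) lies where the fingers leave the gripper's body, on its centre line; the fingertips stand manip.tip_reach ahead of it and the grasp point (between the pads) lies 54 mm ahead of it (manip.tip_reach is the distance from the TCP to the fingertips, in m); z points along the fingers, y is the direction in which the jaws open and shut (so a half turn about z gives the same grasp; the last joint's range is limited). The gripper opens to 85 mm and grips with 20 to 120 N. Pads are 22 mm wide; open, the fingers measure 114 mm over their backs; the gripper's body (76 mm by 85 mm) begins 54 mm behind the grasp point. The pads swing forward as they close: fully open they stand 13 mm farther back than shut.
Start: joints at [0.977, 0.527, 1.433, -0, 1.181, -0.178], TCP at [0.252, 0.572, 0.304] pointing down, gripper open.
Joint ranges: [-3.08, 3.08], [-0.75, 2.2], [0.22, 2.44], [-1.43, 4.57], [0, 2.65], [-2.85, 2.85]. Speed limits (rad/s): [2.79, 2.79, 3.14, 3.14, 3.14, 3.14].

### API

Orientations are given as a unit quaternion [x, y, z, w].
In Python, from station import manip, cams, order gives the robot as it stands. The module is installed in compiled form; this text tells all that it offers.
- The arm moves only by the tool drive_tool, never from a script. Its arguments are lists of equal length, an entry for each row: "linear": the shift along the tool's x, y, z in mm, a list of three; "rot": the turn, a rotation vector about the tool's x, y, z in degrees, a list of three; "hand": the finger opening in mm, from 0 to 85.4. A call has 1 to 20 rows; each row shifts and turns the pose as measured when the row begins, along the tool's axes as they then stand; what a row does not reach is not made up. A row lasts 1/12 s, in which the tool goes at most 41.7 mm and 7.16 degrees, less where a joint would pass 70% of its speed; a pose out of reach is approached as far as the arm can. A call with a gripper value outside its range is refused whole. The fingers move at their own pace and stop on an object; "force" is the grip in N (left out, the last holds). Time passes only in rows, so rows that do not move let the fingers close. It gives the time, the measured TCP pose, the force and the opening at its end, in the units of the state.
- manip.sense(): the state, without advancing time (a new reading comes with each control period).
- cams.snapshot(name): name is "scene" or "top" or "wrist"; returns the picture (480x640x3 uint8, red, green, blue); there is no depth.
- cams.camera_model(name): a dict with "vfov" (degrees; the focal length in pixels is half the picture's height over the tangent of half this angle, whatever the lens; pixels are square), "cx", "cy" (the principal point, pixels), "rvec" (rotation vector, rad) and "tvec" (3), from world to camera coordinates, as OpenCV has them. Camera axes: x right, y down, z forward; pixel columns grow to the right and rows downward; lengths in m; the calibration is good to about 2 mm. A picture is of the moment at which its call begins: read the wrist's pose just before it. camera_model takes no time and is no camera call; for the wrist camera it gives the pose at the moment of the call.
- order.sign_off(): hands the job in, once; it reports no verdict.
Trained networks look in the newest picture that a camera, given by its name, has taken for a name from the list of things; names that differ only in an ending like _2 or _b are one class to them, and where a whole thing is asked for, a point or a joint stands for the part that bears it (a point fixed in the world has none). Each returns a list of dicts, best first, with "score" (0 to 1); they miss things now and then, are a little off and sometimes report something else, mostly with a low value. They report only what shows in the picture. A call takes as long as a camera call.
- cams.regions_of(label, camera): "pixels" (480x640 bool, what is visible of it) and "rect" ([left, top, right, bottom] in pixels, round what is visible of it).
- cams.spot_point(label, camera): "at" ([column, row] in pixels: a listed point, or the origin of a listed thing).
The state is a dict: "t": time; "q": joint angles; "qd": joint speeds; "tau": joint torques, N m; "tcp_pos": TCP position; "tool_rot": TCP orientation; "force": force on the tool from outside, world axes, zero at the start; "ft_torque": the same for the moment, N m; "finger_gap": opening from 0.0 (shut) to 1.0 (fully open).
Only numpy, scipy, OpenCV 4.12 (cv2) and the standard library are available. Lean on these libraries where they do the work, as an engineer would, in place of code of your own. Each camera call takes 0.05 s, during which the arm holds its last target. There are 200 camera calls.

### The job

Fold the backrest of the wooden recipe stand up and back on its stiff hinge until, with nothing holding it, it stays in line with the steel guide arm at its side. The panel springs back some way when you let go of it, so fold it past the line and check it. Do not shift the guide arm or the mortar, jar, plate and ladle around the stand.

Things in the scene. Friction and masses are not known exactly. Their poses are not given: they have to be found in the camera images.
- stand: Wooden base board, fixed, 210 (x) x 300 (y) x 20 mm; origin: centre of underside, z up. The hinge axis runs along its y at x = 0, 40 mm above the counter; the folded-down backrest lies to its -x (robot's side). Ledge strip 12 x 280 mm, top 32 mm above the counter, 85 mm to -x of centre. Steel hinge brackets reach 54 mm above the counter, 11 mm either side of the axis.
- backrest: Plain wooden panel, 240 mm wide along the hinge, 10 mm thick, 0.2-0.45 kg. Origin on the hinge axis, mid-width, mid-thickness; it runs along its own -x from 12 to 155 mm; z normal. Flat, its axes equal the stand's; folding turns it about +y: the free edge rises and goes over towards the stand's +x. Starts 15 to 40 degrees above flat, free edge raised towards the robot, underside open.
- backrest_edge (a point): Middle of the free edge, 155 mm from the hinge axis, mid-thickness; axes as backrest. The hinge is stiff (1 N m of friction, 6 to 10 N at the edge), stays where left and stops 143 degrees from flat. The panel is sprung on it (5.5 N m/rad): pushed, it bends about 10 degrees before the hinge gives, and springs back 8 to 11 degrees when let go.
- guide: Guide arm: slim steel bar 130 mm long, 8 mm thick (along hinge), 16 mm wide, on the +y side, its middle 136 mm from the backrest's, 12 mm clear of its side edge. Origin on the same hinge axis; runs along its own -x; in line, it and the backrest have equal axes. Preset 95 to 117 degrees from flat (leaning back past upright); turns with friction; leave it alone.
- guide_end (a point): Free end of the guide arm, 130 mm from the hinge axis; axes as guide.
- mortar: Bystander: grey stone mortar, 130 mm across, 85 mm high, with its pestle leaning out to about 145 mm high. Origin: centre of its underside.
- jar: Bystander: screw-top glass jar, 80 mm across, 120 mm high. Origin: centre of its underside.
- plate: Bystander: turquoise ceramic plate, 210 mm across, 22 mm high, lying flat to the left of the stand. Origin: centre of its underside.
- ladle: Bystander: stainless ladle lying on the counter to the left of the stand, bowl 84 mm across and 30 mm high, handle 280 mm long towards its -x. Origin: under the centre of its bowl.

How it is judged:
By the outcome, as a careful person would: the job done as asked, in the order asked, and still so for the second after the job is handed in, with the robot touching nothing.
It also fails if it takes over 45 s, if anything falls off the work surface, if the arm or the gripper's body presses on something with over 40 N, if the wrist force passes 120 N, or if a joint passes its speed limit or range.

## Working session

There is one attempt and no reset: what is moved stays moved. The work goes in short steps, Python scripts to look and compute and a tool call to move; the robot and the scene stay as the last step left them, time stands still between calls to the robot, and variables do not carry over. Pictures are saved under pics/ and viewed, about 8 in all and at most 12, crops included, and the job is handed in when it is done.

Besides the shell and the picture viewer there is one more tool, called after "Call:" by a JSON object that holds its "op" and its "data", one argument or row to a line. drive_tool: Moves the arm, as the interface text tells. Its arguments: {"type":"object","properties":{"linear":{"type":"array","items":{"type":"array","items":{"type":"number"}}},"rot":{"type":"array","items":{"type":"array","items":{"type":"number"}}},"hand":{"type":"array","items":{"type":"number"}},"force":{"type":"number"}},"required":["linear","rot","hand"]}

```bash
mkdir -p pics
cat > h.py <<'E'
import numpy as np, cv2
from station import manip, cams, order
from scipy.spatial.transform import Rotation as R
def model(n):
    m=cams.camera_model(n); f=240/np.tan(np.radians(m['vfov']/2))
    K=np.array([[f,0,m['cx']],[0,f,m['cy']],[0,0,1.]])
    return K,cv2.Rodrigues(np.array(m['rvec'],float))[0],np.array(m['tvec'],float)
def proj(n,P):
    K,Rm,t=model(n); p=(np.atleast_2d(P)@Rm.T+t)@K.T; return p[:,:2]/p[:,2:]
def ray(n,uv):
    K,Rm,t=model(n); d=Rm.T@np.linalg.solve(K,[uv[0],uv[1],1]); return -Rm.T@t,d
def onz(n,uv,z):
    o,d=ray(n,uv); return o+d*(z-o[2])/d[2]
def snap(n,f=None):
    im=cams.snapshot(n)
    if f: cv2.imwrite('pics/'+f,im[:,:,::-1])
    return im
E
python3 - <<'E'
from h import *
np.set_printoptions(precision=4,suppress=True)
s=manip.sense();print(s,manip.tip_reach)
for n in('scene','top'):
    snap(n,n+'0.png'); K,Rm,t=model(n);print(n,'cam',-Rm.T@t,K[0,0])
    for l in('stand','backrest','backrest_edge','guide','guide_end','mortar','jar','plate','ladle'):
        r=cams.spot_point(l,n)[:1]
        if r: print(l,r[0]['score'],r[0]['at'],onz(n,r[0]['at'],0.04 if l in('backrest','guide') else 0))
E
```

```text
{'t': 0.0, 'q': array([ 0.9765,  0.5285,  1.4339,  0.    ,  1.1814, -0.1785]), 'qd': array([ 0.0001, -0.0007,  0.0014, -0.0006, -0.0015, -0.0021]), 'tau': array([  0.0009, -44.2344, -17.8027,  -0.0002,   0.0083,   0.    ]), 'tcp_pos': array([0.2521, 0.5713, 0.3029]), 'tool_rot': array([ 0.2064,  0.9785, -0.001 , -0.0004]), 'force': array([-0.5887, -1.1633, -0.0211]), 'ft_torque': array([-0.0036, -0.0326, -0.0497]), 'finger_gap': 0.9987619668629512} 0.0726
scene cam [ 1.3861 -0.3218  1.2459] 594.8229257635397
stand 0.63 [329.1, 290.4] [ 0.6653 -0.035   0.    ]
backrest 0.97 [329.3, 278.5] [ 0.657 -0.032  0.04 ]
backrest_edge 0.94 [294.0, 228.6] [ 0.4536 -0.0557  0.    ]
guide 0.78 [373.1, 252.9] [0.6226 0.0971 0.04  ]
guide_end 0.61 [382.4, 222.1] [0.5123 0.1738 0.    ]
jar 0.87 [171.1, 267.3] [ 0.4665 -0.3865  0.    ]
plate 0.87 [470.0, 193.2] [0.5001 0.4442 0.    ]
ladle 0.87 [486.4, 254.6] [0.7006 0.3834 0.    ]
top cam [0.4233 0.0003 1.5399] 611.7224576876079
stand 0.81 [347.1, 206.2] [ 0.6709 -0.0413  0.    ]
backrest 0.75 [341.2, 202.9] [ 0.673  -0.0258  0.04  ]
backrest_edge 0.95 [362.2, 261.3] [ 0.5297 -0.0765  0.    ]
guide 0.55 [295.0, 220.6] [0.6308 0.0894 0.04  ]
guide_end 0.5 [288.0, 208.2] [0.6685 0.1093 0.    ]
mortar 0.56 [493.9, 210.7] [ 0.6526 -0.4142  0.    ]
jar 0.73 [486.1, 282.9] [ 0.47   -0.3858  0.    ]
plate 0.67 [155.2, 274.8] [0.505  0.4452 0.    ]
ladle 0.8 [181.8, 199.5] [0.6959 0.3803 0.    ]
```

View pics/scene0.png

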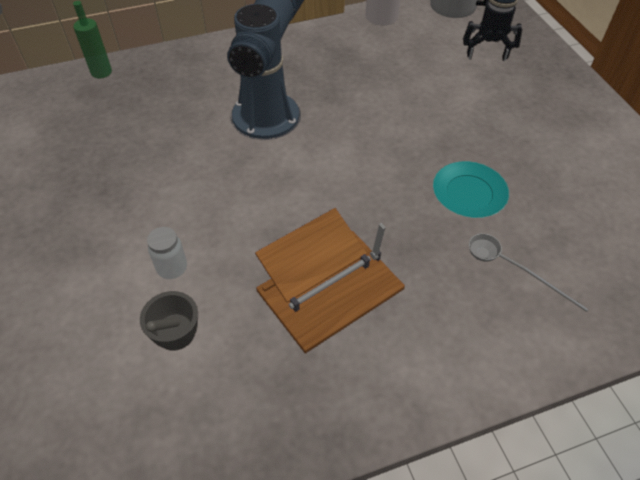

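View pics/top0.png

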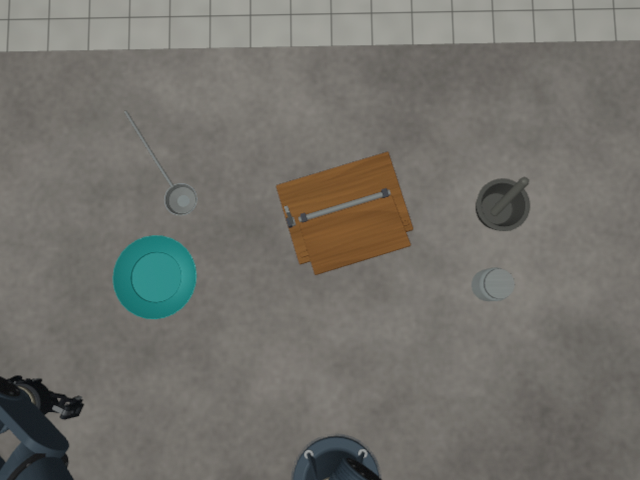

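Scene view: the backrest is raised towards the robot, with its edge at about (294,229); the guide arm is at (380,240), and the mortar and jar are on the left. Top view: stand corners are about (277,185), (389,152), (413,229), (301,263), and the backrest's free edge runs (315,274) to (411,246). I'll fit the stand pose and both angles jointly.

```bash
cat >> h.py <<'E'
def along(p,ang,r,y=0,zz=0):
    x,yy,yaw=p; c,s=np.cos(yaw),np.sin(yaw)
    L=np.array([-r*np.cos(ang)+zz*np.sin(ang),y,0.04+r*np.sin(ang)+zz*np.cos(ang)])
    return np.array([x+c*L[0]-s*L[1],yy+s*L[0]+c*L[1],L[2]])
def st(p,X,Y,Z):
    x,yy,yaw=p; c,s=np.cos(yaw),np.sin(yaw); return np.array([x+c*X-s*Y,yy+s*X+c*Y,Z])
E
python3 - <<'E'
from h import *
from scipy.optimize import least_squares
np.set_printoptions(precision=4,suppress=True)
def obs(v):
    p=v[:3];a=v[3];g=v[4]
    T=[(st(p,.105,.15,.02),(277,185)),(st(p,.105,-.15,.02),(389,152)),(st(p,-.105,-.15,.02),(413,229)),(st(p,-.105,.15,.02),(301,263)),
     (along(p,a,.155,.12),(315,274)),(along(p,a,.155,-.12),(411,246)),(along(p,a,.155),(362.2,261.3)),(along(p,g,.130,.136),(288,208.2)),(along(p,0,0,.136),(295,220.6))]
    S=[(along(p,a,.155),(294,228.6)),(along(p,a,.155,.12),(335,211)),(along(p,a,.155,-.12),(257,255)),(along(p,g,.130,.136),(382.4,222.1)),(along(p,0,0,.136),(373.1,252.9)),(along(p,0,0),(329.3,278.5)),
     (st(p,.105,.15,.02),(404,285)),(st(p,.105,-.15,.02),(307,348))]
    return T,S
def res(v):
    T,S=obs(v); r=[]
    for n,L in(('top',T),('scene',S)):
        P=proj(n,[l[0] for l in L]); r.append(P-[l[1] for l in L])
    return np.vstack(r).ravel()
s=least_squares(res,[.67,-.035,.28,.5,1.8],loss='soft_l1')
v=s.x;print(v,np.degrees(v[2:]));print(res(v).reshape(-1,2).round(1))
p=v[:3]
for n in('top','scene'):
  pass
print('edge',along(p,v[3],.155))
for nm,uv in(('mortar',(500,205)),('jar',(492,284))): print(nm,onz('top',uv,.1))
E
```

```text
[ 0.6658 -0.0341  0.2776  0.324   1.6652] [15.9079 18.5634 95.4111]
[[-1.5 -0.2]
 [-0.2 -1.1]
 [ 1.1  0.4]
 [-1.8  1.3]
 [-0.2  1.6]
 [ 0.3  0.2]
 [ 1.  -0.4]
 [-1.2  0.6]
 [-2.9  1. ]
 [ 0.7  1.2]
 [-1.1 -3.1]
 [-3.9 -2.1]
 [-1.   3.7]
 [ 0.8  1.9]
 [ 0.5  3.1]
 [ 0.8  0.4]
 [-3.4  2.9]]
edge [ 0.5245 -0.0744  0.0893]
mortar [ 0.6511 -0.4025  0.1   ]
jar [ 0.4641 -0.3744  0.1   ]
```

Call:
{"op": "drive_tool", "data": {
  "linear": [
    [-24, -30, 0],
    [-24, -30, 0],
    [-24, -30, 0],
    [-24, -30, 0],
    [-24, -30, 0],
    [-24, -30, 0],
    [-24, -30, 0],
    [-24, -30, 0],
    [-24, -30, 0],
    [-24, -30, 0],
    [-24, -30, 0],
    [-24, -30, 0],
    [-24, -30, 0],
    [-24, -30, 0],
    [-24, -30, 0],
    [-24, -30, 0],
    [-24, -30, 0],
    [-24, -30, 0]
  ],
  "rot": [
    [0, 0, 0],
    [0, 0, 0],
    [0, 0, 0],
    [0, 0, 0],
    [0, 0, 0],
    [0, 0, 0],
    [0, 0, 0],
    [0, 0, 0],
    [0, 0, 0],
    [0, 0, 0],
    [0, 0, 0],
    [0, 0, 0],
    [0, 0, 0],
    [0, 0, 0],
    [0, 0, 0],
    [0, 0, 0],
    [0, 0, 0],
    [0, 0, 0]
  ],
  "hand": [0, 0, 0, 0, 0, 0, 0, 0, 0, 0, 0, 0, 0, 0, 0, 0, 0, 0]
}}

```text
t: 2.5
tcp_pos: [0.4397, -0.1168, 0.304]
tool_rot: [0.199, 0.98, 0.006, 0.008]
force: [0.7, 0.1, 0.5]
finger_gap: 0.003
```

Call:
{"op": "drive_tool", "data": {
  "linear": [
    [0, 0, 0],
    [0, 0, 0],
    [0, 0, 0],
    [0, 0, 0],
    [0, 0, 0],
    [0, 0, 0],
    [0, 0, 0],
    [0, 0, 0],
    [0, 0, 0],
    [0, 0, 0],
    [0, 0, 0],
    [0, 0, 0],
    [0, 0, 0]
  ],
  "rot": [
    [0, 0, -6.7],
    [0, 0, -6.7],
    [0, 0, -6.7],
    [0, 0, -6.7],
    [0, 0, -6.7],
    [0, 0, -6.7],
    [0, -7.1, 0],
    [0, -7.1, 0],
    [0, -7.1, 0],
    [0, -7.1, 0],
    [0, -7.1, 0],
    [0, -7.1, 0],
    [0, -7.1, 0]
  ],
  "hand": [0, 0, 0, 0, 0, 0, 0, 0, 0, 0, 0, 0, 0]
}}

```text
t: 3.58
tcp_pos: [0.5155, -0.0617, 0.3998]
tool_rot: [-0.091, 0.931, 0.03, 0.352]
force: [0.3, -0.3, -1.6]
finger_gap: -0.001
```

```bash
cat >> h.py <<'E'
P0=np.array([.6658,-.0341,.2776])
def goal(X,Z,pitch,p=P0,Y=0,show=True):
    "tip-centre goal in stand frame, pitch deg below horizontal -> tool-frame delta"
    th=np.radians(pitch); h=st(p,1,0,0)-st(p,0,0,0); l=np.array([-h[1],h[0],0])
    z=h*np.cos(th)-np.array([0,0,np.sin(th)]); y=l; x=np.cross(y,z)
    s=manip.sense(); Rc=R.from_quat(s['tool_rot']); Rg=R.from_matrix(np.c_[x,y,z])
    tcp=st(p,X,Y,Z)-manip.tip_reach*z
    print('lin mm',(Rc.inv().apply(tcp-s['tcp_pos'])*1e3).round(1),'rot deg',np.degrees((Rc.inv()*Rg).as_rotvec()).round(1))
def where(p=P0):
    s=manip.sense(); Rc=R.from_quat(s['tool_rot']); z=Rc.apply([0,0,1]); t=s['tcp_pos']+manip.tip_reach*z
    d=t-[p[0],p[1],0]; c,q=np.cos(p[2]),np.sin(p[2])
    print('tip stand',(c*d[0]+q*d[1]).round(4),(-q*d[0]+c*d[1]).round(4),t[2].round(4),'pitch',np.degrees(np.arcsin(-z[2])).round(1),'yaw',np.degrees(np.arctan2(z[1],z[0])-p[2]).round(1),'F',s['force'].round(1),'q',s['q'].round(3),'t',s['t'])
E
python3 - <<'E'
from h import *
where(); goal(-.130,.04,40); goal(-.19,.09,40)
snap('wrist','w1.png')
print(cams.spot_point('guide_end','wrist')[:1],cams.spot_point('backrest_edge','wrist')[:1])
E
```

```text
tip stand -0.1044 0.01 0.3453 pitch 48.6 yaw -5.5 F [ 0.3 -0.3 -1.6] q [-0.531  0.13   1.946  0.805  0.643 -2.854] t 3.5833
lin mm [231.1 -14.7 213.9] rot deg [-3.9 -8.7 -3.1]
lin mm [242.9 -20.3 137. ] rot deg [-3.9 -8.7 -3.1]
[{'at': [493.9, 160.3], 'score': 0.6}] []
```

View pics/w1.png

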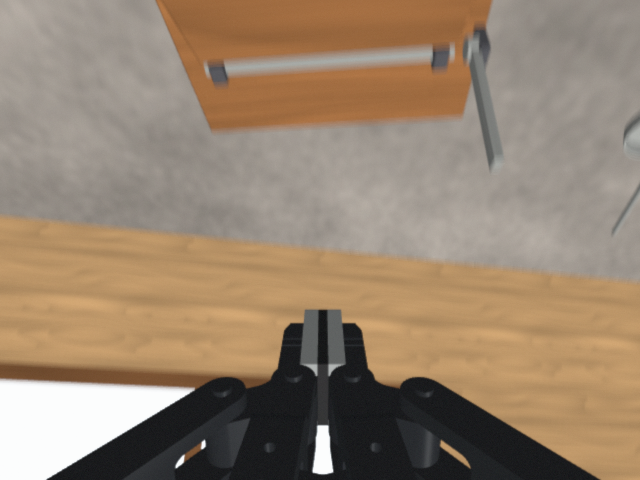

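The wrist picture is upside down. It shows the hinge rod at (210–450, 60) and the guide running from (475,45) to its end at (494,165). Joint 6 is at its limit, so I'll give the tool a half turn, which leaves the gripper equivalent.

Call:
{"op": "drive_tool", "data": {
  "linear": [
    [0, 0, 0],
    [0, 0, 0],
    [0, 0, 0],
    [0, 0, 0],
    [0, 0, 0],
    [0, 0, 0],
    [0, 0, 0],
    [0, 0, 0],
    [0, 0, 0],
    [0, 0, 0],
    [0, 0, 0],
    [0, 0, 0],
    [0, 0, 0],
    [0, 0, 0],
    [0, 0, 0],
    [0, 0, 0],
    [0, 0, 0],
    [0, 0, 0],
    [0, 0, 0],
    [0, 0, 0]
  ],
  "rot": [
    [0, 0, 7],
    [0, 0, 7],
    [0, 0, 7],
    [0, 0, 7],
    [0, 0, 7],
    [0, 0, 7],
    [0, 0, 7],
    [0, 0, 7],
    [0, 0, 7],
    [0, 0, 7],
    [0, 0, 7],
    [0, 0, 7],
    [0, 0, 7],
    [0, 0, 7],
    [0, 0, 7],
    [0, 0, 7],
    [0, 0, 7],
    [0, 0, 7],
    [0, 0, 7],
    [0, 0, 7]
  ],
  "hand": [0, 0, 0, 0, 0, 0, 0, 0, 0, 0, 0, 0, 0, 0, 0, 0, 0, 0, 0, 0]
}}

```text
t: 5.4
tcp_pos: [0.5044, -0.0715, 0.3766]
tool_rot: [0.863, 0.388, 0.316, 0.073]
force: [-0.3, -0.3, 0.2]
finger_gap: 0.002
```

```bash
sed -i 's/y=l; x=/y=-l; x=/' h.py
python3 - <<'E'
from h import *
where(); goal(-.130,.04,40); goal(-.22,.15,40)
E
```

```text
tip stand -0.121 0.0046 0.3193 pitch 52.1 yaw -4.7 F [-0.3 -0.3  0.2] q [-0.555  0.156  1.964  0.762  0.652 -0.361] t 5.4
lin mm [-160.1 -108.9  216.8] rot deg [-0.8 12.7 33.6]
lin mm [-167.1 -105.    74.9] rot deg [-0.8 12.7 33.6]
```

Call:
{"op": "drive_tool", "data": {
  "linear": [
    [0, 0, 0],
    [0, 0, 0],
    [0, 0, 0],
    [0, 0, 0],
    [0, 0, 0]
  ],
  "rot": [
    [0, 2.5, 6.7],
    [0, 2.5, 6.7],
    [0, 2.5, 6.7],
    [0, 2.5, 6.7],
    [0, 2.5, 6.7]
  ],
  "hand": [0, 0, 0, 0, 0]
}}

```text
t: 5.82
tcp_pos: [0.5032, -0.0739, 0.3725]
tool_rot: [0.901, 0.127, 0.41, -0.064]
force: [0.7, 0.8, -1.4]
finger_gap: -0.003
```

Run:
```python
from h import *
where(); goal(-.22,.20,45);goal(-.22,.15,40)
```

```text
tip stand -0.1125 0.0073 0.3249 pitch 41.0 yaw 1.0 F [ 0.7  0.8 -1.4] q [-0.657  0.187  2.054  1.195  0.723 -0.246] t 5.8167
lin mm [-159.6    6.9    0.8] rot deg [-0.8 -4.  -0.2]
lin mm [-203.7    7.5   33.4] rot deg [-0.8  1.  -0.2]
```

Call:
{"op": "drive_tool", "data": {
  "linear": [
    [-34, 1, 5.5],
    [-34, 1, 5.5],
    [-34, 1, 5.5],
    [-34, 1, 5.5],
    [-34, 1, 5.5],
    [-34, 1, 5.5]
  ],
  "rot": [
    [0, 0, 0],
    [0, 0, 0],
    [0, 0, 0],
    [0, 0, 0],
    [0, 0, 0],
    [0, 0, 0]
  ],
  "hand": [0, 0, 0, 0, 0, 0]
}}

```text
t: 6.32
tcp_pos: [0.4126, -0.1089, 0.2153]
tool_rot: [0.9, 0.13, 0.412, -0.062]
force: [0.4, 0.2, -1.1]
finger_gap: 0.003
```

Run:
```python
from h import *
where(); goal(-.13,.04,40);goal(-.13,.04,50)
snap('wrist','w2.png')
```

```text
tip stand -0.2089 -0.0018 0.1679 pitch 40.7 yaw 0.8 F [ 0.4  0.2 -1.1] q [-0.948  0.578  2.396  1.757  0.817 -1.348] t 6.3167
lin mm [-46.3  -1.2 143.3] rot deg [-0.6  0.7  0.2]
lin mm [-33.7  -1.1 144.2] rot deg [-0.6 -9.3  0.3]
```

View pics/w2.png

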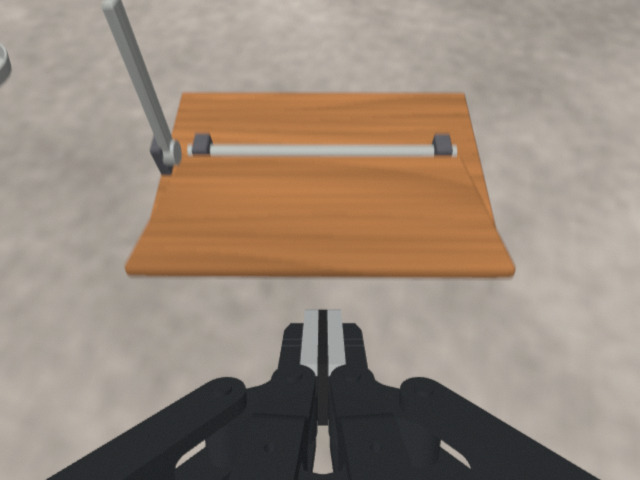

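The wrist view shows the backrest edge running (128,272) to (515,272), the hinge rod at row 151, and the guide from (172,152) to its end at (111,3). The tool is centred. I'll refine the fit with these before going in.

Run:
```python
from h import *
from scipy.optimize import least_squares
np.set_printoptions(precision=4,suppress=True)
W=[(128,270),(515,270),(183,94),(464,94),(111,5),(172,152)]
T=[(277,185),(389,152),(413,229),(301,263),(315,274),(411,246)]
def res(v):
    p=v[:3];a,g=v[3:]
    w=[along(p,a,.155,.12),along(p,a,.155,-.12),st(p,.105,.15,.02),st(p,.105,-.15,.02),along(p,g,.13,.136),along(p,0,0,.132)]
    t=[st(p,.105,.15,.02),st(p,.105,-.15,.02),st(p,-.105,-.15,.02),st(p,-.105,.15,.02),along(p,a,.155,.12),along(p,a,.155,-.12)]
    rod=proj('wrist',[along(p,0,0,.1),along(p,0,0,-.1)])
    return np.r_[(proj('wrist',w)-W).ravel(),rod[:,1]-151,(proj('top',t)-T).ravel()]
s=least_squares(res,[.666,-.034,.278,.33,1.7],loss='soft_l1');v=s.x
print(v,np.degrees(v[2:]).round(1));print(res(v).round(1))
p=v[:3];goal(-.13,.038,40,p)
```

```text
[ 0.6617 -0.0362  0.281   0.3459  1.5305] [16.1 19.8 87.7]
[ -3.6   0.7  15.   -0.   -0.9  -9.2   8.6 -11.7 -11.4  -0.4   3.4  -4.4
  -3.7  -5.1  -0.8   1.6   0.4   0.3   2.1   1.8  -0.8   3.1   0.8   2.9
   1.5   1.1]
lin mm [-43.5   1.6 139.4] rot deg [-0.8  1.3 -0.5]
```

Call:
{"op": "drive_tool", "data": {
  "linear": [
    [-22, 0, 0],
    [-22, 0, 0],
    [0, 0, 30],
    [0, 0, 30]
  ],
  "rot": [
    [0, 0, 0],
    [0, 0, 0],
    [0, 0, 0],
    [0, 0, 0]
  ],
  "hand": [0, 0, 0, 0]
}}

```text
t: 6.7
tcp_pos: [0.4298, -0.1179, 0.1334]
tool_rot: [0.905, 0.116, 0.404, -0.069]
force: [0.3, 0.7, 1.6]
finger_gap: -0.002
```

Run:
```python
from h import *
where(); goal(-.13,.038,40)
```

```text
tip stand -0.1956 -0.0149 0.0853 pitch 41.6 yaw 1.0 F [0.3 0.7 1.6] q [-0.912  0.846  2.371  1.994  0.875 -1.622] t 6.7
lin mm [  5.7 -15.   80.7] rot deg [-0.8  1.6 -1.7]
```

Call:
{"op": "drive_tool", "data": {
  "linear": [
    [0, -5, 20],
    [0, -5, 20],
    [0, -5, 20],
    [0, 0, 20],
    [0, 0, 0],
    [0, 0, 0]
  ],
  "rot": [
    [0, 0, 0],
    [0, 0, 0],
    [0, 0, 0],
    [0, 0, 0],
    [0, 0, 0],
    [0, 0, 0]
  ],
  "hand": [0, 0, 0, 0, 0, 0]
}}

```text
t: 7.2
tcp_pos: [0.4907, -0.0881, 0.0741]
tool_rot: [0.904, 0.113, 0.406, -0.072]
force: [0.0, 0.4, -0.5]
finger_gap: -0.001
```

Run:
```python
from h import *
where(); goal(-.13,.038,40)
snap('wrist','w3.png')
```

```text
tip stand -0.1286 -0.0027 0.0262 pitch 41.3 yaw 1.2 F [ 0.   0.4 -0.5] q [-0.711  0.98   2.251  2.193  0.9   -1.617] t 7.2
lin mm [ 6.2 -4.3 -8.7] rot deg [-0.9  1.3 -2. ]
```

View pics/w3.png

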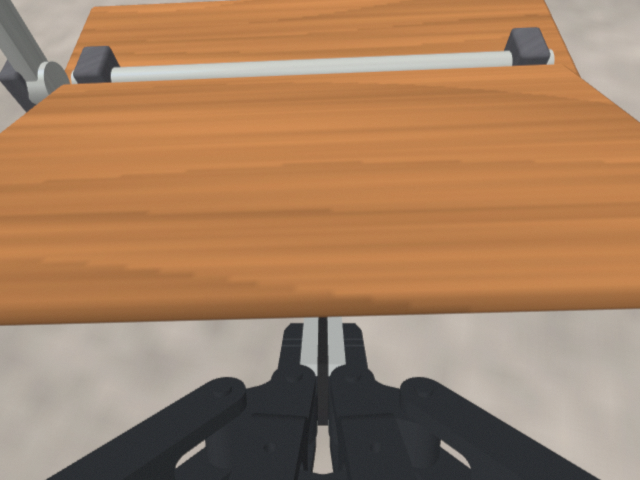

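Viewed 4 pictures so far (5 with this one). It shows the fingertips hidden under the panel edge at (323,318), centred between the brackets. I'll lift along the arc now.

Call:
{"op": "drive_tool", "data": {
  "linear": [
    [9, -1, -5.5],
    [9, -1, -5.5],
    [9, -1, -5.5],
    [9, -1, -5.5],
    [10.5, 0, -3.5],
    [10.5, 0, -3.5],
    [10.5, 0, -3.5],
    [10.5, 0, -3.5],
    [11, 0, 0.5],
    [11, 0, 0.5],
    [11, 0, 0.5],
    [11, 0, 0.5]
  ],
  "rot": [
    [0, 0, 0],
    [0, 0, 0],
    [0, 0, 0],
    [0, 0, 0],
    [0, 0, 0],
    [0, 0, 0],
    [0, 0, 0],
    [0, 0, 0],
    [0, 0, 0],
    [0, 0, 0],
    [0, 0, 0],
    [0, 0, 0]
  ],
  "hand": [0, 0, 0, 0, 0, 0, 0, 0, 0, 0, 0, 0]
}}

```text
t: 8.25
tcp_pos: [0.5221, -0.0803, 0.183]
tool_rot: [0.92, 0.101, 0.372, -0.069]
force: [-2.3, -0.8, -10.4]
finger_gap: 0.0
```

Run:
```python
from h import *
where(); goal(-.0772,.1398,40); goal(-.0384,.1602,40)
```

```text
tip stand -0.1 -0.0043 0.1311 pitch 45.6 yaw 0.9 F [ -2.3  -0.8 -10.4] q [-0.612  0.628  2.154  1.842  0.608 -0.992] t 8.25
lin mm [14.9 -5.9 10.2] rot deg [-0.4  5.6 -3.6]
lin mm [56.9 -8.4 22.8] rot deg [-0.4  5.6 -3.6]
```

Call:
{"op": "drive_tool", "data": {
  "linear": [
    [9.5, -1, 2],
    [9.5, -1, 2],
    [10, -1, 4],
    [10, -1, 4],
    [10, -1, 5],
    [10, -1, 5],
    [9, 0, 6.5],
    [9, 0, 6.5]
  ],
  "rot": [
    [0, 0.9, -0.4],
    [0, 0.9, -0.4],
    [0, 0.9, -0.4],
    [0, 0.9, -0.4],
    [0, 0.9, -0.4],
    [0, 0.9, -0.4],
    [0, 0, 0],
    [0, 0, 0]
  ],
  "hand": [0, 0, 0, 0, 0, 0, 0, 0]
}}

```text
t: 8.92
tcp_pos: [0.5761, -0.0625, 0.2106]
tool_rot: [0.911, 0.105, 0.395, -0.058]
force: [-9.2, -2.4, 4.0]
finger_gap: 0.003
```

```bash
python3 - <<'E'
from h import *
where(); goal(-.017,.165,40); goal(.005,.166,40)
snap('wrist','w4.png');snap('scene','s4.png')
E
python3 -c "
import cv2,numpy as np
a=cv2.imread('pics/w4.png');b=cv2.imread('pics/s4.png')
b=cv2.resize(b[150:390,200:440],(480,480),interpolation=cv2.INTER_CUBIC)
cv2.imwrite('pics/c4.png',cv2.resize(np.hstack([a,b]),(800,343)))"
```

```text
tip stand -0.0408 -0.0037 0.1612 pitch 42.9 yaw -1.0 F [-9.2 -2.4  4. ] q [-0.507  0.593  2.05   1.835  0.555 -0.858] t 8.9167
lin mm [15.2 -3.6 14.9] rot deg [ 0.8  2.9 -2.5]
lin mm [30.9 -4.5 30.4] rot deg [ 0.8  2.9 -2.5]
```

View pics/c4.png

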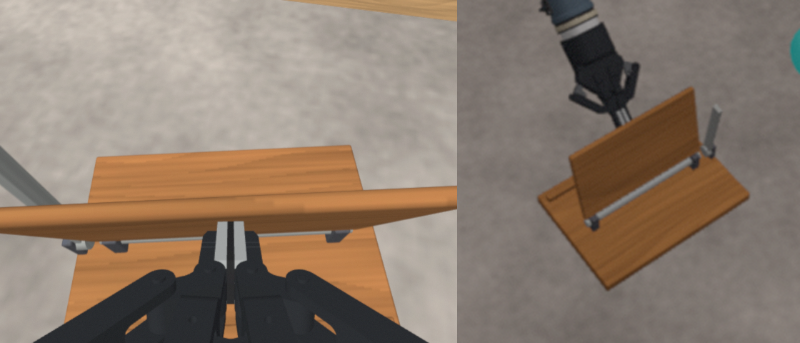

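Pictures viewed: 6. Panel is at about 80°, pushed by the tips, with the guide standing clear to its right. Before pushing on, I'll measure the guide angle from the masks.

```bash
cat >> h.py <<'E'
from scipy.optimize import minimize_scalar
def box(p,a,r0,r1,y0,y1,hz):
    return np.array([along(p,a,r,y,z) for r in(r0,r1) for y in(y0,y1) for z in(-hz,hz)])
def iou(n,pts,mask):
    q=cv2.convexHull((proj(n,pts)*16).astype(np.int32)); k=np.zeros((480,640),np.uint8)
    cv2.fillConvexPoly(k,q,1,shift=4); k=k>0; return (k&mask).sum()/max(1,(k|mask).sum())
def fit(label,n,p,lo,hi,geo):
    r=cams.regions_of(label,n)
    if not r: return None
    m=r[0]['pixels']; A=np.arange(lo,hi,.5); best=(0,)
    for dx in(-.006,-.003,0,.003,.006):
      for dy in(-.006,-.003,0,.003,.006):
        pp=p+np.array([dx,dy,0]); v=[iou(n,box(pp,np.radians(a),*geo),m) for a in A]; i=int(np.argmax(v))
        if v[i]>best[0]: best=(round(v[i],3),A[i],dx,dy)
    return r[0]['score'],best,m.sum()
GG=(-.006,.13,.132,.140,.008); BG=(.012,.155,-.12,.12,.005)
def both(n,p=P0):
    snap(n); print(n,'guide',fit('guide',n,p,85,125,GG),'back',fit('backrest',n,p,60,143,BG))
E
python3 - <<'E'
from h import *
for n in('scene','top','wrist'): both(n)
E
```

```text
Traceback (most recent call last):
  File "h.py", line 53, in both
    snap(n); print(n,'guide',fit('guide',n,p,85,125,GG),'back',fit('backrest',n,p,60,143,BG))
                                                               ~~~^^^^^^^^^^^^^^^^^^^^^^^^^^
  File "h.py", line 48, in fit
    pp=p+np.array([dx,dy,0]); v=[iou(n,box(pp,np.radians(a),*geo),m) for a in A]; i=int(np.argmax(v))
                                 ~~~^^^^^^^^^^^^^^^^^^^^^^^^^^^^^^^^
  File "h.py", line 40, in iou
    q=cv2.convexHull((proj(n,pts)*16).astype(np.int32)); k=np.zeros((480,640),np.uint8)
                      ~~~~^^^^^^^
  File "h.py", line 9, in proj
    K,Rm,t=model(n); p=(np.atleast_2d(P)@Rm.T+t)@K.T; return p[:,:2]/p[:,2:]
           ~~~~~^^^
  File "h.py", line 5, in model
    m=cams.camera_model(n); f=240/np.tan(np.radians(m['vfov']/2))
ValueError: time passes only in moves, steps and waits
```

```bash
cat >> h.py <<'E'
_m=model; _c={}
def model(n):
    if n not in _c: _c[n]=_m(n)
    return _c[n]
def snap(n,f=None):
    _c.pop(n,None); model(n); im=cams.snapshot(n)
    if f: cv2.imwrite('pics/'+f,im[:,:,::-1])
    return im
E
python3 - <<'E'
from h import *
for n in('scene','top','wrist'): both(n)
print(manip.sense()['t'])
E
```

```text
scene guide (0.72, (np.float64(0.813), np.float64(96.5), 0, 0), np.int64(249)) back (0.67, (np.float64(0.96), np.float64(81.0), -0.006, 0.003), np.int64(4264))
top guide None back (0.77, (np.float64(0.915), np.float64(78.0), 0, 0), np.int64(906))
wrist guide (0.6, (np.float64(0.53), np.float64(95.5), 0, 0.003), np.int64(3308)) back (0.58, (np.float64(0.93), np.float64(76.0), 0.003, 0.003), np.int64(32133))
9.6167
```

Call:
{"op": "drive_tool", "data": {
  "linear": [
    [6, -1, 6],
    [6, -1, 6],
    [6, -1, 6],
    [6, 0, 6],
    [6, 0, 6],
    [6, 0, 6.5],
    [0, 0, 0]
  ],
  "rot": [
    [0, 0.5, -0.4],
    [0, 0.5, -0.4],
    [0, 0.5, -0.4],
    [0, 0.5, -0.4],
    [0, 0, 0],
    [0, 0, 0],
    [0, 0, 0]
  ],
  "hand": [0, 0, 0, 0, 0, 0, 0]
}}

```text
t: 10.2
tcp_pos: [0.6097, -0.0516, 0.2138]
tool_rot: [0.906, 0.108, 0.405, -0.052]
force: [-6.0, -3.4, 1.2]
finger_gap: -0.003
```

Run:
```python
from h import *
where()
for n in('scene','wrist'): both(n)
```

```text
tip stand -0.0046 -0.0031 0.1654 pitch 41.8 yaw -1.7 F [-6.  -3.4  1.2] q [-0.449  0.608  1.983  1.853  0.521 -0.822] t 10.2
scene guide (0.7, (np.float64(0.779), np.float64(95.5), 0.003, 0), np.int64(218)) back (0.61, (np.float64(0.947), np.float64(94.0), -0.003, 0.003), np.int64(3101))
wrist guide (0.97, (np.float64(0.561), np.float64(89.0), 0, 0), np.int64(2854)) back (0.81, (np.float64(0.883), np.float64(90.5), 0.003, 0.006), np.int64(62321))
```

Call:
{"op": "drive_tool", "data": {
  "linear": [
    [4, 0, 6.5],
    [4, 0, 6.5],
    [4, 0, 6.5],
    [0, 0, 0]
  ],
  "rot": [
    [0, 0, 0],
    [0, 0, 0],
    [0, 0, 0],
    [0, 0, 0]
  ],
  "hand": [0, 0, 0, 0]
}}

```text
t: 10.83
tcp_pos: [0.6242, -0.0475, 0.2125]
tool_rot: [0.907, 0.105, 0.405, -0.054]
force: [-6.0, -2.5, 0.6]
finger_gap: -0.001
```

Run:
```python
from h import *
where()
for n in('scene',): both(n)
```

```text
tip stand 0.0104 -0.003 0.1641 pitch 41.8 yaw -1.7 F [-6.  -2.5  0.6] q [-0.427  0.619  1.95   1.84   0.505 -0.779] t 10.8333
scene guide (0.75, (0,), np.int64(2720)) back (0.76, (np.float64(0.956), np.float64(100.5), -0.003, 0.003), np.int64(2469))
```

Call:
{"op": "drive_tool", "data": {
  "linear": [
    [3, 0, 6],
    [3, 0, 6],
    [0, 0, 0],
    [0, 0, -4],
    [0, 0, -5],
    [0, 0, -8],
    [0, 0, -15],
    [0, 0, -25],
    [0, 0, -25],
    [0, 0, 0],
    [0, 0, 0],
    [0, 0, 0]
  ],
  "rot": [
    [0, 0, 0],
    [0, 0, 0],
    [0, 0, 0],
    [0, 0, 0],
    [0, 0, 0],
    [0, 0, 0],
    [0, 0, 0],
    [0, 0, 0],
    [0, 0, 0],
    [0, 0, 0],
    [0, 0, 0],
    [0, 0, 0]
  ],
  "hand": [0, 0, 0, 0, 0, 0, 0, 0, 0, 0, 0, 0]
}}

```text
t: 11.98
tcp_pos: [0.5665, -0.0623, 0.2728]
tool_rot: [0.905, 0.102, 0.409, -0.057]
force: [0.4, -0.2, 1.4]
finger_gap: 0.001
```

Run:
```python
from h import *
where()
for n in('scene','top','wrist'): both(n)
a=snap('wrist');b=snap('scene')[150:390,200:440]
b=cv2.resize(b,(480,480),interpolation=cv2.INTER_CUBIC)
cv2.imwrite('pics/c5.png',cv2.resize(np.hstack([a,b]),(800,343))[:,:,::-1])
```

```text
tip stand -0.0486 -0.0014 0.2249 pitch 41.2 yaw -1.5 F [ 0.4 -0.2  1.4] q [-0.522  0.455  2.045  1.64   0.555 -0.627] t 11.9833
scene guide (0.52, (np.float64(0.902), np.float64(95.0), 0.003, 0), np.int64(274)) back (0.88, (np.float64(0.953), np.float64(95.0), -0.003, 0.003), np.int64(2984))
top guide (0.39, (np.float64(0.769), np.float64(96.0), -0.003, 0), np.int64(85)) back (0.56, (np.float64(0.946), np.float64(91.5), 0.003, 0.006), np.int64(1677))
wrist guide (0.84, (np.float64(0.82), np.float64(95.0), 0, 0), np.int64(3261)) back (0.57, (np.float64(0.927), np.float64(92.0), 0.003, 0.003), np.int64(42448))
```

View pics/c5.png

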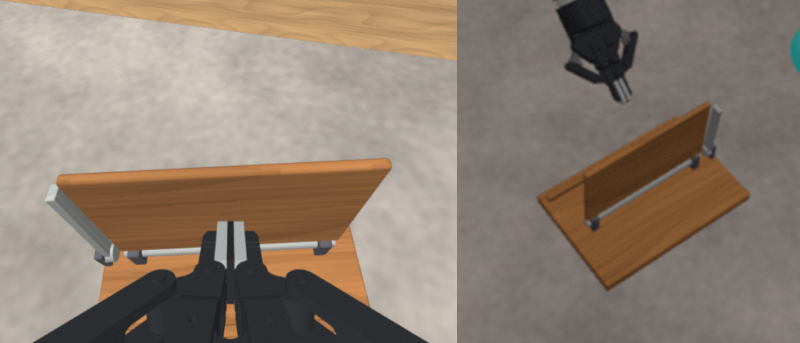

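Pictures viewed: 7. Released, the panel and guide look nearly in line, with the panel perhaps a few degrees short. I'll run a joint fit with one shared pose to quantify it.

```bash
cat >> h.py <<'E'
from scipy.optimize import minimize
def joint(names=('scene','top','wrist'),x0=(0,0,0,94,95)):
    M={}
    for n in names:
        snap(n); M[n]=[(r[0]['pixels'] if r else None) for r in(cams.regions_of('guide',n),cams.regions_of('backrest',n))]
    def cost(v,N=names):
        p=P0+np.array([v[0]/1e3,v[1]/1e3,np.radians(v[2])]); c=0
        for n in N:
            for m,a,g in zip(M[n],(v[4],v[3]),(GG,BG)):
                if m is not None and 60<m.sum(): c-=iou(n,box(p,np.radians(a),*g),m)
        return c
    for N in [names]+[(n,) for n in names]:
        s=minimize(cost,x0,args=(N,),method='Nelder-Mead',options=dict(initial_simplex=np.array([x0]+[np.array(x0)+d for d in np.diag([4,4,1.5,4,4])]),maxiter=400,xatol=.05,fatol=1e-4))
        print(N,s.x.round(1),'diff g-a',round(s.x[4]-s.x[3],2),round(-s.fun,3),[int(m.sum()) if m is not None else 0 for n in N for m in M[n]])
E
python3 - <<'E'
from h import *
joint()
E
```

```text
('scene', 'top', 'wrist') [ 0.8  1.1  0.5 93.3 95.1] diff g-a 1.82 2.712 [1074, 3043, 0, 1180, 3392, 42741]
('scene',) [-1.7  1.7 -0.  94.6 96.7] diff g-a 2.05 0.96 [1074, 3043]
('top',) [ 0.  0.  0. 94. 95.] diff g-a 1.0 -0.0 [0, 1180]
('wrist',) [ 2.   2.5  0.4 92.5 94.2] diff g-a 1.66 1.78 [3392, 42741]
```

Call:
{"op": "drive_tool", "data": {
  "linear": [
    [20, 0, -12],
    [20, 0, -12],
    [20, 0, -12],
    [20, 0, -12],
    [0, 0, 0],
    [0, 0, 0],
    [0, 0, 0]
  ],
  "rot": [
    [0, -7, 0],
    [0, -7, 0],
    [0, -7, 0],
    [0, -7, 0],
    [0, 0, 0],
    [0, 0, 0],
    [0, 0, 0]
  ],
  "hand": [0, 0, 0, 0, 0, 0, 0]
}}

```text
t: 13.57
tcp_pos: [0.5775, -0.0497, 0.307]
tool_rot: [0.936, 0.121, 0.323, -0.072]
force: [-0.2, 0.2, -0.5]
finger_gap: -0.001
```

Run:
```python
from h import *
where(); joint()
snap('wrist','w6.png'); print(cams.spot_point('guide_end','wrist')[:1],cams.spot_point('backrest_edge','wrist')[:1])
```

```text
tip stand -0.044 0.0124 0.2503 pitch 51.3 yaw 4.1 F [-0.2  0.2 -0.5] q [-0.461  0.376  1.893  0.953  0.588  0.111] t 13.5667
('scene', 'top', 'wrist') [ 2.2  1.7  0.6 92.4 94.8] diff g-a 2.42 5.172 [266, 2888, 106, 1633, 2020, 28407]
('scene',) [ 0.8  0.8  0.1 94.1 95.8] diff g-a 1.72 1.825 [266, 2888]
('top',) [ 5.1  2.6  0.8 91.1 93.9] diff g-a 2.79 1.784 [106, 1633]
('wrist',) [ 1.2  2.   0.2 92.9 94.9] diff g-a 2.06 1.683 [2020, 28407]
[{'at': [125.6, 258.3], 'score': 0.78}] [{'at': [346.9, 246.0], 'score': 0.62}]
```

View pics/w6.png

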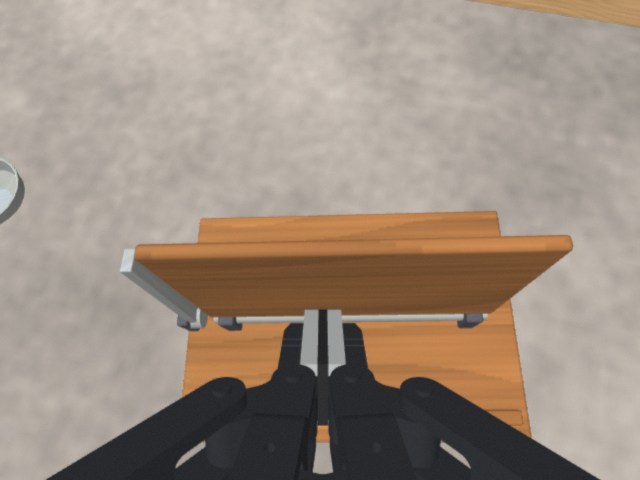

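Pictures viewed: 8. Panel edge runs along row 245 and the guide end is at (128,260). All fits agree the panel is about 2° short (1.7–2.8), so I'll push again to about 105° loaded.

Run:
```python
from h import *
goal(-.045,.19,42)
```

```text
lin mm [-49.9  12.8  47. ] rot deg [-2.4  9.5 -2.2]
```

Call:
{"op": "drive_tool", "data": {
  "linear": [
    [-20, 3, 5],
    [-20, 3, 10],
    [-10, 3, 15],
    [0, 3, 17],
    [0, 0, 0]
  ],
  "rot": [
    [-0.6, 2.4, -0.5],
    [-0.6, 2.4, -0.5],
    [-0.6, 2.4, -0.5],
    [-0.6, 2.4, -0.5],
    [0, 0, 0]
  ],
  "hand": [0, 0, 0, 0, 0]
}}

```text
t: 14.58
tcp_pos: [0.5791, -0.0582, 0.2533]
tool_rot: [0.909, 0.125, 0.394, -0.059]
force: [-0.6, 0.2, -0.2]
finger_gap: -0.002
```

Run:
```python
from h import *
where();goal(-.03,.168,42);goal(.0217,.162,42)
```

```text
tip stand -0.0369 0.001 0.2038 pitch 43.0 yaw 0.4 F [-0.6  0.2 -0.2] q [-0.501  0.5    2.012  1.602  0.544 -0.625] t 14.5833
lin mm [-22.8   0.9  29.5] rot deg [-0.3  1.  -0.4]
lin mm [ 8.1  0.9 71.4] rot deg [-0.3  1.  -0.4]
```

Call:
{"op": "drive_tool", "data": {
  "linear": [
    [-12, 0, 10],
    [-12, 0, 10],
    [0, 0, 9],
    [5, 0, 7],
    [5, 0, 7],
    [5, 0, 7],
    [5, 0, 7],
    [5, 0, 7],
    [3, 0, 5],
    [0, 0, 0]
  ],
  "rot": [
    [0, 0.4, 0],
    [0, 0.4, 0],
    [0, 0.4, 0],
    [0, 0, 0],
    [0, 0, 0],
    [0, 0, 0],
    [0, 0, 0],
    [0, 0, 0],
    [0, 0, 0],
    [0, 0, 0]
  ],
  "hand": [0, 0, 0, 0, 0, 0, 0, 0, 0, 0]
}}

```text
t: 15.42
tcp_pos: [0.634, -0.0421, 0.2117]
tool_rot: [0.906, 0.125, 0.401, -0.059]
force: [-5.3, -3.0, 2.1]
finger_gap: 0.004
```

Run:
```python
from h import *
where();goal(.0217,.162,42); joint(('scene',),(0,0,0,103,95))
```

```text
tip stand 0.021 0.0014 0.1629 pitch 42.2 yaw 0.4 F [-5.3 -3.   2.1] q [-0.416  0.626  1.92   1.761  0.508 -0.723] t 15.4167
lin mm [-0.4  1.1  1.1] rot deg [-0.3  0.2 -0.3]
('scene',) [ -1.3  -0.6  -0.3 104.9  97.9] diff g-a -6.97 1.219 [81, 1922]
('scene',) [ -1.3  -0.6  -0.3 104.9  97.9] diff g-a -6.97 1.219 [81, 1922]
```

Loaded angle is 105° as planned, so I'll release and check.

Call:
{"op": "drive_tool", "data": {
  "linear": [
    [0, 0, -4],
    [0, 0, -5],
    [0, 0, -8],
    [0, 0, -15],
    [0, 0, -25],
    [0, 0, -25],
    [0, 0, 0],
    [0, 0, 0],
    [0, 0, 0]
  ],
  "rot": [
    [0, 0, 0],
    [0, 0, 0],
    [0, 0, 0],
    [0, 0, 0],
    [0, 0, 0],
    [0, 0, 0],
    [0, 0, 0],
    [0, 0, 0],
    [0, 0, 0]
  ],
  "hand": [0, 0, 0, 0, 0, 0, 0, 0, 0]
}}

```text
t: 16.32
tcp_pos: [0.5755, -0.0584, 0.2726]
tool_rot: [0.905, 0.127, 0.402, -0.059]
force: [0.4, -0.3, -0.5]
finger_gap: 0.0
```

Run:
```python
from h import *
where(); joint();
```

```text
tip stand -0.0395 0.0018 0.224 pitch 42.0 yaw 0.5 F [ 0.4 -0.3 -0.5] q [-0.51   0.461  2.014  1.561  0.559 -0.58 ] t 16.3167
('scene', 'top', 'wrist') [ 1.7  1.3  0.2 92.9 94.9] diff g-a 2.02 4.365 [265, 2945, 0, 1708, 3221, 41178]
('scene',) [-0.8  1.4  0.1 94.4 95.8] diff g-a 1.38 1.822 [265, 2945]
('top',) [ 4.2  3.6 -0.4 91.4 93.7] diff g-a 2.29 0.933 [0, 1708]
('wrist',) [ 1.2  1.9  0.1 92.9 94.7] diff g-a 1.87 1.709 [3221, 41178]
```

Still about 1.8° short. I'll push to about 107.5° loaded.

Run:
```python
from h import *
goal(-.015,.172,42);goal(.0275,.161,42)
```

```text
lin mm [-20.6   2.3  52.6] rot deg [-0.4  0.2 -0.2]
lin mm [-0.3  2.5 91.5] rot deg [-0.4  0.2 -0.2]
```

Call:
{"op": "drive_tool", "data": {
  "linear": [
    [-10, 1, 15],
    [-10, 1, 15],
    [0, 0, 11],
    [0, 0, 11],
    [5, 0, 7],
    [5, 0, 7],
    [5, 0, 7],
    [4, 0, 7],
    [3, 0, 6],
    [2, 0, 5],
    [0, 0, 0]
  ],
  "rot": [
    [0, 0, 0],
    [0, 0, 0],
    [0, 0, 0],
    [0, 0, 0],
    [0, 0, 0],
    [0, 0, 0],
    [0, 0, 0],
    [0, 0, 0],
    [0, 0, 0],
    [0, 0, 0],
    [0, 0, 0]
  ],
  "hand": [0, 0, 0, 0, 0, 0, 0, 0, 0, 0, 0]
}}

```text
t: 17.68
tcp_pos: [0.6457, -0.0397, 0.2115]
tool_rot: [0.906, 0.126, 0.4, -0.058]
force: [-6.0, -2.3, 1.8]
finger_gap: 0.001
```

Run:
```python
from h import *
where();goal(.0275,.161,42); joint(('scene',),(0,0,0,106,95))
```

```text
tip stand 0.0328 0.0003 0.1626 pitch 42.3 yaw 0.2 F [-6.  -2.3  1.8] q [-0.401  0.634  1.892  1.739  0.492 -0.685] t 17.6833
lin mm [-5.2  0.1 -2.9] rot deg [-0.2  0.3 -0.2]
('scene',) [ -1.5   2.2   0.2 109.3  95.2] diff g-a -14.14 1.329 [112, 1463]
('scene',) [ -1.5   2.2   0.2 109.3  95.2] diff g-a -14.14 1.329 [112, 1463]
```

Call:
{"op": "drive_tool", "data": {
  "linear": [
    [0, 0, -4],
    [0, 0, -5],
    [0, 0, -8],
    [0, 0, -15],
    [0, 0, -25],
    [0, 0, -25],
    [0, 0, 0],
    [0, 0, 0],
    [0, 0, 0]
  ],
  "rot": [
    [0, 0, 0],
    [0, 0, 0],
    [0, 0, 0],
    [0, 0, 0],
    [0, 0, 0],
    [0, 0, 0],
    [0, 0, 0],
    [0, 0, 0],
    [0, 0, 0]
  ],
  "hand": [0, 0, 0, 0, 0, 0, 0, 0, 0]
}}

```text
t: 18.58
tcp_pos: [0.5857, -0.0566, 0.2738]
tool_rot: [0.904, 0.127, 0.403, -0.058]
force: [-0.4, 1.3, -0.7]
finger_gap: -0.001
```

Run:
```python
from h import *
where(); joint(x0=(0,0,0,96,95)); a=snap('wrist');b=snap('scene')[150:390,200:440]
b=cv2.resize(b,(480,480),interpolation=cv2.INTER_CUBIC)
cv2.imwrite('pics/c7.png',cv2.resize(np.hstack([a,b]),(800,343))[:,:,::-1])
```

```text
tip stand -0.0292 0.0006 0.2253 pitch 41.9 yaw 0.3 F [-0.4  1.3 -0.7] q [-0.494  0.467  1.991  1.55   0.549 -0.553] t 18.5833
('scene', 'top', 'wrist') [ 0.5  1.2 -0.1 99.9 95. ] diff g-a -4.89 4.88 [134, 2327, 110, 2339, 3703, 46530]
('scene',) [-2.400e+00  2.000e-01 -1.000e-01  1.015e+02  9.880e+01] diff g-a -2.62 1.427 [134, 2327]
('top',) [ 4.5  2.   0.6 97.4 92.9] diff g-a -4.5 1.836 [110, 2339]
('wrist',) [ 1.   0.7  0.  99.6 95. ] diff g-a -4.6 1.783 [3703, 46530]
```

View pics/c7.png

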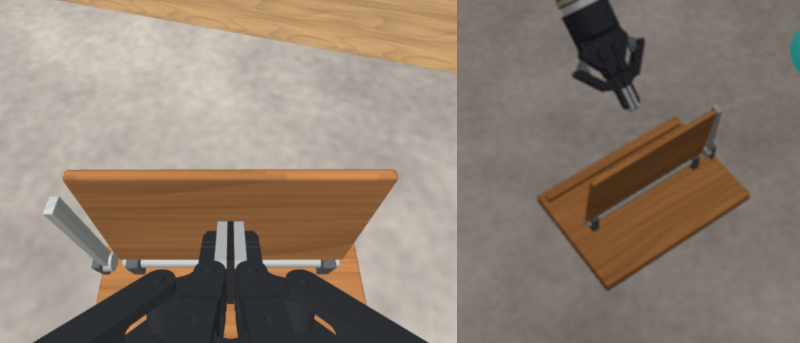

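Pictures viewed: 9. The panel now leans about 4.7° past the guide (guide end at (50,205), panel edge behind it), so that push overshot. I'll hook the tips over the edge from behind and draw it back.

Call:
{"op": "drive_tool", "data": {
  "linear": [
    [18, 0, -16],
    [18, 0, -16],
    [18, 0, -16],
    [10, 0, -10],
    [0, 0, 0],
    [0, 0, 0],
    [0, 0, 0],
    [0, 0, 0],
    [0, 0, 0],
    [0, 0, 0]
  ],
  "rot": [
    [0, 0, 0],
    [0, 0, 0],
    [0, -3, 0],
    [0, -7, 0],
    [0, -7, 0],
    [0, -7, 0],
    [0, -7, 0],
    [0, -7, 0],
    [0, -5, 0],
    [0, 0, 0]
  ],
  "hand": [0, 0, 0, 0, 0, 0, 0, 0, 0, 0]
}}

```text
t: 19.97
tcp_pos: [0.5844, -0.0521, 0.3443]
tool_rot: [0.983, 0.144, 0.11, -0.027]
force: [1.1, 0.5, -0.5]
finger_gap: 0.001
```

Run:
```python
from h import *
where();goal(.085,.25,85);goal(.085,.155,85)
```

```text
tip stand -0.0669 0.0068 0.2736 pitch 77.0 yaw 6.3 F [ 1.1  0.5 -0.5] q [-0.338  0.375  1.599  0.179  1.003  0.857] t 19.9667
lin mm [152.7   8.2  57.6] rot deg [-1.4 -8.   0.7]
lin mm [131.4  10.3 150.1] rot deg [-1.4 -8.   0.7]
```

Call:
{"op": "drive_tool", "data": {
  "linear": [
    [30, 1, 5],
    [30, 2, 5],
    [30, 2, 5],
    [30, 2, 5],
    [25, 1, 5],
    [0, 0, 5],
    [0, 0, 0]
  ],
  "rot": [
    [0, -1.6, 0],
    [-0.5, -1.6, 0],
    [-0.5, -1.6, 0],
    [-0.4, -1.6, 0.7],
    [0, -1.6, 0],
    [0, 0, 0],
    [0, 0, 0]
  ],
  "hand": [0, 0, 0, 0, 0, 0, 0]
}}

```text
t: 20.55
tcp_pos: [0.7267, -0.0127, 0.3306]
tool_rot: [0.989, 0.14, 0.039, -0.013]
force: [0.6, -0.4, -1.3]
finger_gap: 0.001
```

Run:
```python
from h import *
where();goal(.075,.16,88); joint(('scene','wrist'),x0=(0,0,0,99,95))
```

```text
tip stand 0.0703 0.0049 0.2582 pitch 85.3 yaw 10.5 F [ 0.6 -0.4 -1.3] q [-0.186  0.626  1.165  0.051  1.286  1.09 ] t 20.55
lin mm [ 0.1  5.3 98.3] rot deg [-0.9 -2.6  0.2]
('scene', 'wrist') [ 2.6  1.2 -0.6 99.4 94.5] diff g-a -4.85 1.959 [182, 0, 1375, 20227]
('scene',) [  1.7   1.   -0.5 101.3  95.2] diff g-a -6.12 0.625 [182, 0]
('wrist',) [  1.2   2.   -0.  100.1  95.3] diff g-a -4.75 1.357 [1375, 20227]
```

Call:
{"op": "drive_tool", "data": {
  "linear": [
    [0, 2, 20],
    [0, 2, 20],
    [0, 1, 20],
    [0, 0, 20],
    [0, 0, 18],
    [0, 0, 0]
  ],
  "rot": [
    [0, -1, 0],
    [0, -1, 0],
    [0, -0.6, 0],
    [0, 0, 0],
    [0, 0, 0],
    [0, 0, 0]
  ],
  "hand": [0, 0, 0, 0, 0, 0]
}}

```text
t: 21.35
tcp_pos: [0.7305, -0.018, 0.2279]
tool_rot: [0.99, 0.139, 0.015, -0.008]
force: [-0.9, 0.3, -1.3]
finger_gap: 0.0
```

Run:
```python
from h import *
where();goal(.043,.16,88);goal(.0,.16,88)
```

```text
tip stand 0.0691 -0.0014 0.1553 pitch 88.0 yaw 19.8 F [-0.9  0.3 -1.3] q [-0.185  0.743  1.221  0.027  1.154  1.097] t 21.35
lin mm [-26.   -2.3  -5.5] rot deg [-0.7  0.1  0. ]
lin mm [-69.   -2.3  -6.9] rot deg [-0.7  0.1  0. ]
```

Call:
{"op": "drive_tool", "data": {
  "linear": [
    [-10, 0, 0],
    [-10, 0, 0],
    [-8, 0, 0],
    [-8, 0, 0],
    [-8, 0, 0],
    [-8, 0, 0],
    [-2, 0, 0],
    [0, 0, 0],
    [0, 0, 0]
  ],
  "rot": [
    [0, 0, 0],
    [0, 0, 0],
    [0, 0, 0],
    [0, 0, 0],
    [0, 0, 0],
    [0, 0, 0],
    [0, 0, 0],
    [0, 0, 0],
    [0, 0, 0]
  ],
  "hand": [0, 0, 0, 0, 0, 0, 0, 0, 0]
}}

```text
t: 22.1
tcp_pos: [0.6818, -0.0319, 0.2218]
tool_rot: [0.99, 0.138, 0.023, -0.009]
force: [4.9, 2.3, -2.8]
finger_gap: 0.002
```

Run:
```python
from h import *
where();joint(('scene',),x0=(0,0,0,88,95))
```

```text
tip stand 0.0195 -0.0015 0.1493 pitch 87.1 yaw 13.2 F [ 4.9  2.3 -2.8] q [-0.221  0.684  1.375  0.038  1.046  1.054] t 22.1
('scene',) [ 1.4 -0.2 -0.2 91.4 95.6] diff g-a 4.19 1.589 [249, 2514]
('scene',) [ 1.4 -0.2 -0.2 91.4 95.6] diff g-a 4.19 1.589 [249, 2514]
```

Call:
{"op": "drive_tool", "data": {
  "linear": [
    [-4, 0, 0],
    [-4, 0, 0],
    [-3, 0, 0],
    [0, 0, 0],
    [0, 0, 0]
  ],
  "rot": [
    [0, 0, 0],
    [0, 0, 0],
    [0, 0, 0],
    [0, 0, 0],
    [0, 0, 0]
  ],
  "hand": [0, 0, 0, 0, 0]
}}

```text
t: 22.67
tcp_pos: [0.6784, -0.0337, 0.2242]
tool_rot: [0.99, 0.137, 0.036, -0.008]
force: [5.7, 1.6, -1.8]
finger_gap: 0.003
```

Run:
```python
from h import *
where();joint(('scene',),x0=(0,0,0,86,95))
```

```text
tip stand 0.0175 -0.0027 0.1518 pitch 85.8 yaw 4.4 F [ 5.7  1.6 -1.8] q [-0.227  0.67   1.398  0.047  1.013  1.044] t 22.6667
('scene',) [-2.  -0.   0.3 91.9 97.5] diff g-a 5.6 1.615 [235, 2684]
('scene',) [-2.  -0.   0.3 91.9 97.5] diff g-a 5.6 1.615 [235, 2684]
```

Call:
{"op": "drive_tool", "data": {
  "linear": [
    [-7, 0, 0],
    [-6, 0, 0]
  ],
  "rot": [
    [0, 0, 0],
    [0, 0, 0]
  ],
  "hand": [0, 0]
}}

```text
t: 22.98
tcp_pos: [0.67, -0.0366, 0.2249]
tool_rot: [0.99, 0.137, 0.042, -0.007]
force: [5.8, 2.4, -2.6]
finger_gap: -0.0
```

Run:
```python
from h import *
where();joint(('scene',),x0=(0,0,0,86,95));where()
```

```text
tip stand 0.0095 -0.0034 0.1526 pitch 85.2 yaw 1.7 F [ 5.8  2.4 -2.6] q [-0.236  0.656  1.428  0.052  0.985  1.032] t 22.9833
('scene',) [ 1.4 -0.3  0.1 89.2 96.3] diff g-a 7.02 1.503 [214, 2947]
('scene',) [ 1.4 -0.3  0.1 89.2 96.3] diff g-a 7.02 1.503 [214, 2947]
tip stand 0.0091 -0.0035 0.1528 pitch 85.2 yaw 1.7 F [ 5.5  2.1 -1.9] q [-0.236  0.656  1.428  0.052  0.986  1.032] t 23.1333
```

Call:
{"op": "drive_tool", "data": {
  "linear": [
    [-7.5, 0, 0]
  ],
  "rot": [
    [0, 0, 0]
  ],
  "hand": [0]
}}

```text
t: 23.22
tcp_pos: [0.665, -0.0386, 0.2256]
tool_rot: [0.99, 0.137, 0.045, -0.007]
force: [7.1, 2.1, -2.0]
finger_gap: -0.002
```

Run:
```python
from h import *
where();joint(('scene',),x0=(0,0,0,86,95));where()
```

```text
tip stand 0.0046 -0.0041 0.1533 pitch 84.8 yaw 0.2 F [ 7.1  2.1 -2. ] q [-0.241  0.648  1.445  0.055  0.971  1.025] t 23.2167
('scene',) [ 1.   0.3  0.  86.1 95.6] diff g-a 9.49 1.739 [270, 3371]
('scene',) [ 1.   0.3  0.  86.1 95.6] diff g-a 9.49 1.739 [270, 3371]
tip stand 0.0033 -0.0042 0.1535 pitch 84.9 yaw 0.3 F [6.1 1.2 0.8] q [-0.242  0.647  1.447  0.054  0.972  1.025] t 23.3667
```

Call:
{"op": "drive_tool", "data": {
  "linear": [
    [5, 0, 0],
    [8, 0, 0],
    [12, 0, 0],
    [15, 0, 0],
    [15, 0, 0],
    [0, 0, -40],
    [0, 0, -40],
    [0, 0, 0],
    [0, 0, 0]
  ],
  "rot": [
    [0, 0, 0],
    [0, 0, 0],
    [0, 0, 0],
    [0, 0, 0],
    [0, 0, 0],
    [0, 0, 0],
    [0, 0, 0],
    [0, 0, 0],
    [0, 0, 0]
  ],
  "hand": [0, 0, 0, 0, 0, 0, 0, 0, 0]
}}

```text
t: 24.12
tcp_pos: [0.7088, -0.0257, 0.3037]
tool_rot: [0.99, 0.138, 0.026, -0.009]
force: [-1.2, 0.6, 0.1]
finger_gap: 0.0
```

Run:
```python
from h import *
where();joint(x0=(0,0,0,96,95)); snap('wrist','w8.png')
```

```text
tip stand 0.0476 -0.003 0.2313 pitch 86.8 yaw 9.9 F [-1.2  0.6  0.1] q [-0.204  0.631  1.231  0.036  1.236  1.079] t 24.1167
('scene', 'top', 'wrist') [ 0.3  1.4  0.4 93.8 96.6] diff g-a 2.78 3.609 [203, 2708, 52, 620, 3269, 36056]
('scene',) [-0.8  0.6  0.6 94.6 97.5] diff g-a 2.95 1.606 [203, 2708]
('top',) [15.8  5.5 -1.1 87.3 94.5] diff g-a 7.16 0.39 [52, 620]
('wrist',) [ 0.9  1.7 -0.1 93.6 95.3] diff g-a 1.69 1.746 [3269, 36056]
```

View pics/w8.png

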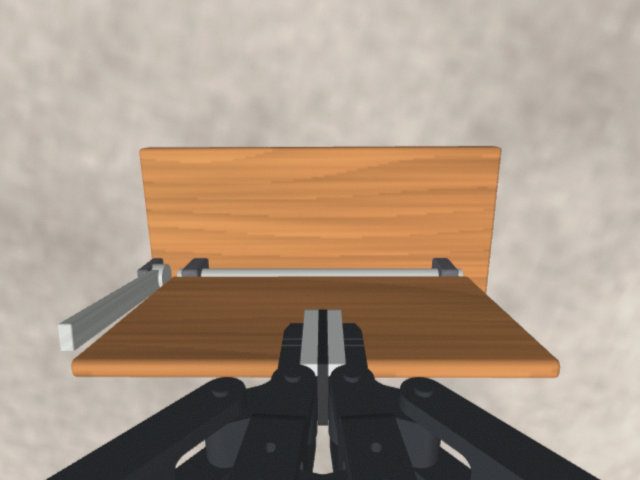

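Pictures viewed: 10. A sharp view: panel edge strip spans rows 362–377 between columns 73 and 559, and the guide end face is centred at about (67,337). I'll do a point fit for the difference.

```bash
cat > pf.py <<'E'
from h import *
from scipy.optimize import least_squares
def pf(L,R_,ge,f1,f2,rod):
    # L,R_: mid-thickness edge corners; ge: guide end-face centre; f1,f2 stand far corners; rod: row of axis
    def res(v):
        p=v[:3]; P=[along(p,v[3],.155,.12),along(p,v[3],.155,-.12),along(p,v[4],.13,.136),st(p,.105,.15,.02),st(p,.105,-.15,.02)]
        r=proj('wrist',[along(p,0,0,.08),along(p,0,0,-.08)])
        return np.r_[(proj('wrist',P)-[L,R_,ge,f1,f2]).ravel(),r[:,1]-rod,(v[:3]-P0)*[300,300,300]]
    s=least_squares(res,[*P0,1.65,1.66]);v=s.x
    print((v[:2]-P0[:2]).round(4),np.degrees(v[3:]).round(2),'diff',np.degrees(v[4]-v[3]).round(2));print(s.fun.round(1))
E
python3 - <<'E'
from pf import *
pf((73,369.5),(559,369.5),(67,337),(141,149),(500,149),272)
im=cv2.imread('pics/w8.png'); 
r=np.vstack([cv2.resize(im[300:390,40:240],(800,360),interpolation=cv2.INTER_CUBIC),cv2.resize(im[250:300,100:300],(800,200),interpolation=cv2.INTER_CUBIC)])
cv2.imwrite('pics/c8.png',r)
E
```

```text
[0.0022 0.0022] [92.68 94.95] diff 2.27
[-3.2 -0.2  3.8  1.2 -0.6  0.1 -3.4 -2.   3.3 -3.   3.5  3.6  0.7  0.7
  0.4]
```

View pics/c8.png

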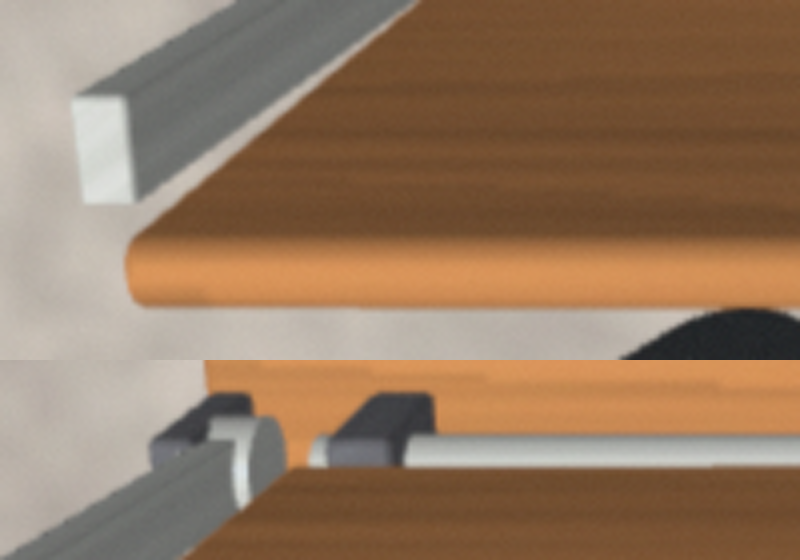

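Pictures viewed: 11. Guide end centre is (66,337.5) and the panel edge mid row is about 368, so the panel is about 2° short. By the two earlier pushes (tip X = 21 mm → 93.2°, 32.8 mm → 99.8°), the peak should be X ≈ 24.5 mm. Going back round to the robot side.

Call:
{"op": "drive_tool", "data": {
  "linear": [
    [0, 0, -30],
    [-30, 0, -10],
    [-32, 0, 0],
    [-32, 0, 0],
    [-32, 0, 0],
    [0, 0, 0],
    [0, 0, 0],
    [0, 0, 0],
    [0, 0, 0],
    [0, 0, 0]
  ],
  "rot": [
    [0, 0, 0],
    [0, 0, 0],
    [0, 3, 0],
    [0, 6, 0],
    [0, 7, 0],
    [0, 7, 0],
    [0, 7, 0],
    [0, 7, 0],
    [0, 7, 0],
    [0, 2, 0]
  ],
  "hand": [0, 0, 0, 0, 0, 0, 0, 0, 0, 0]
}}

```text
t: 25.45
tcp_pos: [0.5843, -0.057, 0.3285]
tool_rot: [0.919, 0.131, 0.367, -0.06]
force: [0.5, 0.4, -0.2]
finger_gap: -0.004
```

Run:
```python
from h import *
where();goal(-.03,.18,42); goal(.0,.166,42)
```

```text
tip stand -0.0346 0.0016 0.2759 pitch 46.3 yaw 1.5 F [ 0.5  0.4 -0.2] q [-0.482  0.352  1.901  1.092  0.582 -0.05 ] t 25.45
lin mm [-68.4   1.7  72.8] rot deg [-1.   4.3 -0.1]
lin mm [-56.4   2.2 103.6] rot deg [-1.   4.3 -0.1]
```

Call:
{"op": "drive_tool", "data": {
  "linear": [
    [-20, 0, 5],
    [-20, 0, 13],
    [-15, 0, 20],
    [-10, 0, 20],
    [-2, 0, 14],
    [0, 0, 0]
  ],
  "rot": [
    [-0.3, 1.5, 0],
    [-0.3, 1.5, 0],
    [-0.3, 1.3, 0],
    [0, 0, 0],
    [0, 0, 0],
    [0, 0, 0]
  ],
  "hand": [0, 0, 0, 0, 0, 0]
}}

```text
t: 25.95
tcp_pos: [0.5899, -0.0574, 0.2366]
tool_rot: [0.906, 0.124, 0.402, -0.054]
force: [0.2, -0.0, 0.2]
finger_gap: 0.003
```

Run:
```python
from h import *
where();goal(-.01,.168,42); goal(.016,.163,42)
```

```text
tip stand -0.0256 -0.0019 0.1878 pitch 42.2 yaw -0.4 F [ 0.2 -0.   0.2] q [-0.487  0.547  2.008  1.721  0.542 -0.743] t 25.95
lin mm [-4.4 -1.7 24.9] rot deg [ 0.3  0.2 -0.1]
lin mm [ 9.3 -1.9 47.5] rot deg [ 0.3  0.2 -0.1]
```

Call:
{"op": "drive_tool", "data": {
  "linear": [
    [-4, -1, 10],
    [-2, 0, 10],
    [3, 0, 7],
    [5, 0, 7],
    [5, 0, 7],
    [5, 0, 7]
  ],
  "rot": [
    [0, 0, 0],
    [0, 0, 0],
    [0, 0, 0],
    [0, 0, 0],
    [0, 0, 0],
    [0, 0, 0]
  ],
  "hand": [0, 0, 0, 0, 0, 0]
}}

```text
t: 26.45
tcp_pos: [0.6319, -0.0448, 0.2137]
tool_rot: [0.906, 0.124, 0.4, -0.054]
force: [-6.6, -2.5, -0.4]
finger_gap: -0.001
```

Run:
```python
from h import *
where();goal(.0245,.1625,42)
```

```text
tip stand 0.0181 -0.0014 0.1648 pitch 42.4 yaw -0.5 F [-6.6 -2.5 -0.4] q [-0.419  0.62   1.924  1.767  0.499 -0.732] t 26.45
lin mm [ 2.2 -1.1  6.3] rot deg [ 0.3  0.4 -0.1]
```

Call:
{"op": "drive_tool", "data": {
  "linear": [
    [3, 0, 7]
  ],
  "rot": [
    [0, 0, 0]
  ],
  "hand": [0]
}}

```text
t: 26.53
tcp_pos: [0.6391, -0.0426, 0.2119]
tool_rot: [0.906, 0.124, 0.4, -0.053]
force: [-7.0, -1.6, 4.7]
finger_gap: 0.001
```

Run:
```python
from h import *
where();joint(('scene',),x0=(0,0,0,105,95));where()
```

```text
tip stand 0.0256 -0.0014 0.163 pitch 42.4 yaw -0.5 F [-7.  -1.6  4.7] q [-0.408  0.628  1.909  1.765  0.491 -0.719] t 26.5333
('scene',) [ -2.9   2.    0.4 106.9  96.9] diff g-a -9.94 1.265 [101, 1682]
('scene',) [ -2.9   2.    0.4 106.9  96.9] diff g-a -9.94 1.265 [101, 1682]
tip stand 0.0257 -0.0014 0.163 pitch 42.3 yaw -0.5 F [-5.8 -1.3  2.5] q [-0.409  0.628  1.909  1.766  0.492 -0.721] t 26.6833
```

Call:
{"op": "drive_tool", "data": {
  "linear": [
    [0, 0, -6],
    [0, 0, -8],
    [0, 0, -15],
    [0, 0, -25],
    [0, 0, -30],
    [0, 0, 0],
    [0, 0, 0],
    [0, 0, 0]
  ],
  "rot": [
    [0, 0, 0],
    [0, 0, 0],
    [0, 0, 0],
    [0, 0, 0],
    [0, 0, 0],
    [0, 0, 0],
    [0, 0, 0],
    [0, 0, 0]
  ],
  "hand": [0, 0, 0, 0, 0, 0, 0, 0]
}}

```text
t: 27.35
tcp_pos: [0.5782, -0.0595, 0.276]
tool_rot: [0.904, 0.126, 0.404, -0.053]
force: [-0.6, -0.3, -0.7]
finger_gap: 0.0
```

Run:
```python
from h import *
where();joint(x0=(0,0,0,96,95));joint(x0=(1,1,0,94,95))
```

```text
tip stand -0.0372 -0.001 0.2275 pitch 41.9 yaw -0.6 F [-0.6 -0.3 -0.7] q [-0.505  0.455  2.008  1.564  0.546 -0.578] t 27.35
('scene', 'top', 'wrist') [ 1.4  1.5  0.1 96.5 94.6] diff g-a -1.88 4.388 [0, 2628, 106, 2059, 3692, 43209]
('scene',) [-4.3  2.4  0.7 98.7 93.9] diff g-a -4.72 0.965 [0, 2628]
('top',) [ 1.9  2.   0.9 95.9 93.2] diff g-a -2.74 1.737 [106, 2059]
('wrist',) [ 0.6  1.7  0.4 96.2 95.7] diff g-a -0.51 1.808 [3692, 43209]
('scene', 'top', 'wrist') [ 1.9  0.9  0.5 95.8 94.4] diff g-a -1.43 4.974 [200, 2701, 64, 2108, 3631, 43229]
('scene',) [-1.1  0.5  0.2 97.8 97.2] diff g-a -0.55 1.665 [200, 2701]
('top',) [ 4.8  1.1  0.3 95.  91.5] diff g-a -3.46 1.664 [64, 2108]
('wrist',) [ 1.6  1.9  0.2 95.9 94.7] diff g-a -1.13 1.81 [3631, 43229]
```

About 1° past by most fits. I'll check from the sharp overhead view with the last picture.

Call:
{"op": "drive_tool", "data": {
  "linear": [
    [18, 0, -16],
    [18, 0, -16],
    [18, 0, -16],
    [10, 0, -10],
    [10, 0, 0],
    [15, 0, 0],
    [20, 0, 0],
    [30, 0, 0],
    [35, 0, 0],
    [30, 0, 10],
    [0, 0, 20],
    [0, 0, 0],
    [0, 0, 0],
    [0, 0, 0]
  ],
  "rot": [
    [0, 0, 0],
    [0, 0, 0],
    [0, -3, 0],
    [0, -7, 0],
    [0, -7, 0],
    [0, -7, 0],
    [0, -7, 0],
    [0, -7, 0],
    [0, -5, 0],
    [0, -2, 0],
    [0, 0, 0],
    [0, 0, 0],
    [0, 0, 0],
    [0, 0, 0]
  ],
  "hand": [0, 0, 0, 0, 0, 0, 0, 0, 0, 0, 0, 0, 0, 0]
}}

```text
t: 29.42
tcp_pos: [0.6928, -0.0155, 0.3717]
tool_rot: [0.981, 0.146, 0.126, -0.029]
force: [-0.4, 0.1, -0.6]
finger_gap: -0.001
```

Run:
```python
from h import *
where();joint(x0=(1,1,0,96,95));joint(('wrist',),x0=(1,2,0,94,95)); 
import pickle
im=snap('wrist','w9.png'); pickle.dump(_c['wrist'],open('w9.pkl','wb'))
```

```text
tip stand 0.0496 0.0123 0.3015 pitch 75.1 yaw 5.7 F [-0.4  0.1 -0.6] q [-0.232  0.491  1.32   0.163  1.12   0.988] t 29.4167
('scene', 'top', 'wrist') [ 1.9  1.6 -0.1 96.5 95.6] diff g-a -0.93 4.131 [222, 2602, 80, 890, 1018, 9803]
('scene',) [ 1.6  0.7  0.1 96.8 95.6] diff g-a -1.21 1.672 [222, 2602]
('top',) [ 3.7  1.9  1.2 93.3 93.2] diff g-a -0.08 1.222 [80, 890]
('wrist',) [ 1.8  2.  -0.1 96.8 95.1] diff g-a -1.66 1.37 [1018, 9803]
('wrist',) [ 0.9  1.9 -0.3 96.9 95.1] diff g-a -1.78 1.365 [965, 9998]
('wrist',) [ 0.9  1.9 -0.3 96.9 95.1] diff g-a -1.78 1.365 [965, 9998]Traceback (most recent call last):
  File "<stdin>", line 4, in <module>
NameError: name '_c' is not defined
```

View pics/w9.png

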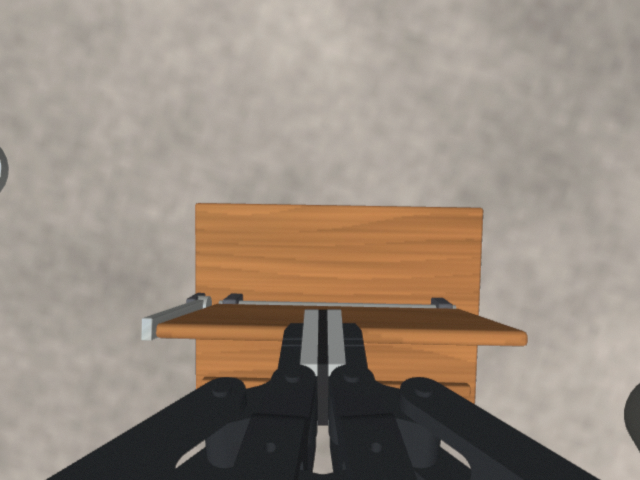

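Pictures viewed: 12, the limit. Panel edge ends are at (159,331) and (526,338), the guide end at (149,328), and the stand's far corners at (196,204) and (483,209). Point fit:

Run:
```python
from pf import *
im=cv2.imread('pics/w9.png')
for c in(145,148,151,165,180,510,520): print(c,[tuple(map(int,im[r,c])) for r in range(312,350,3)])
pf((159,331),(526,338.5),(149,328),(196,204),(483,209),np.array([302,304]))
```

```text
145 [(149, 156, 163), (148, 155, 163), (161, 162, 158), (198, 194, 187), (198, 196, 186), (200, 198, 190), (194, 193, 185), (194, 196, 187), (200, 202, 195), (185, 190, 184), (150, 158, 164), (150, 158, 164), (149, 157, 164)]
148 [(147, 155, 162), (136, 143, 148), (152, 154, 149), (200, 197, 189), (202, 201, 191), (192, 192, 185), (189, 191, 184), (196, 198, 192), (197, 201, 196), (184, 188, 185), (150, 157, 165), (151, 158, 166), (152, 160, 167)]
151 [(147, 154, 159), (98, 103, 103), (128, 130, 128), (167, 169, 163), (160, 163, 159), (153, 156, 153), (152, 156, 153), (149, 153, 150), (138, 140, 138), (135, 139, 139), (146, 155, 162), (147, 155, 162), (150, 159, 166)]
165 [(88, 89, 88), (93, 95, 94), (92, 93, 92), (61, 74, 89), (53, 89, 130), (72, 121, 175), (78, 131, 188), (70, 116, 171), (63, 101, 150), (146, 154, 162), (146, 154, 160), (145, 152, 160), (146, 155, 161)]
180 [(92, 93, 92), (81, 86, 88), (38, 61, 88), (36, 59, 86), (48, 81, 120), (70, 118, 171), (77, 129, 189), (75, 126, 185), (66, 111, 165), (147, 155, 165), (152, 160, 167), (153, 161, 167), (153, 161, 167)]
510 [(161, 169, 176), (162, 170, 178), (161, 170, 177), (161, 168, 177), (161, 168, 177), (53, 73, 97), (43, 69, 101), (67, 111, 163), (75, 127, 189), (77, 129, 191), (72, 121, 180), (89, 119, 159), (155, 164, 172)]
520 [(153, 162, 170), (156, 165, 171), (159, 167, 175), (159, 168, 174), (159, 167, 175), (157, 164, 173), (75, 94, 119), (66, 109, 160), (75, 126, 186), (76, 128, 188), (73, 123, 183), (82, 117, 161), (163, 172, 180)]
[0.0034 0.0022] [95.9 94.7] diff -1.2
[-3.6 -0.5  4.6  0.4 -1.7 -0.  -1.3 -3.6  1.9 -3.8  3.5  4.9  1.   0.7
  0.8]
```

The fits put the panel about 1.2° past (spread 0.1–1.8). There's time for one small draw-back: peak tip X ≈ 7.5 mm, interpolated from the last pull.

Run:
```python
from h import *
where();goal(.07,.22,87);goal(.065,.154,87)
```

```text
tip stand 0.0506 0.0118 0.3024 pitch 75.0 yaw 5.3 F [ 0.  -0.2  0.4] q [-0.231  0.491  1.318  0.163  1.119  0.989] t 30.0667
lin mm [12.3 12.3 85.9] rot deg [ -1.3 -12.    1. ]
lin mm [ -9.5  13.5 148.4] rot deg [ -1.3 -12.    1. ]
```

Call:
{"op": "drive_tool", "data": {
  "linear": [
    [14, 4, 5],
    [14, 4, 10],
    [3, 4, 25],
    [0, 0, 30],
    [0, 0, 30],
    [0, 0, 30],
    [0, 0, 18],
    [0, 0, 0]
  ],
  "rot": [
    [-0.6, -6, 0.5],
    [-0.6, -6, 0.5],
    [0, 0, 0],
    [0, 0, 0],
    [0, 0, 0],
    [0, 0, 0],
    [0, 0, 0],
    [0, 0, 0]
  ],
  "hand": [0, 0, 0, 0, 0, 0, 0, 0]
}}

```text
t: 30.73
tcp_pos: [0.7333, -0.0151, 0.2247]
tool_rot: [0.99, 0.137, 0.02, -0.003]
force: [-0.3, 0.6, -0.3]
finger_gap: 0.0
```

Run:
```python
from h import *
where();goal(.0075,.154,86)
```

```text
tip stand 0.073 -0.0002 0.1522 pitch 87.7 yaw 0.5 F [-0.3  0.6 -0.3] q [-0.178  0.747  1.222  0.02   1.137  1.109] t 30.7333
lin mm [-67.5  -0.   -4.4] rot deg [-0.   1.7 -0.1]
```

Call:
{"op": "drive_tool", "data": {
  "linear": [
    [-12, 0, 0],
    [-12, 0, 0],
    [-10, 0, 0],
    [-8, 0, -1],
    [-8, 0, -1],
    [-8, 0, -1],
    [-7, 0, -1]
  ],
  "rot": [
    [0, 0.3, 0],
    [0, 0.3, 0],
    [0, 0.3, 0],
    [0, 0, 0],
    [0, 0, 0],
    [0, 0, 0],
    [0, 0, 0]
  ],
  "hand": [0, 0, 0, 0, 0, 0, 0]
}}

```text
t: 31.32
tcp_pos: [0.6742, -0.0327, 0.2291]
tool_rot: [0.99, 0.138, 0.036, -0.003]
force: [5.1, 1.5, -2.5]
finger_gap: -0.004
```

Run:
```python
from h import *
where();joint(('scene',),x0=(1,0,0,88,95));where()
```

```text
tip stand 0.0136 -0.0013 0.1567 pitch 85.9 yaw -3.0 F [ 5.1  1.5 -2.5] q [-0.224  0.659  1.408  0.037  1.011  1.052] t 31.3167
('scene',) [ 0.9  0.3 -0.2 89.3 95.8] diff g-a 6.52 1.702 [263, 2997]
('scene',) [ 0.9  0.3 -0.2 89.3 95.8] diff g-a 6.52 1.702 [263, 2997]
tip stand 0.0139 -0.0014 0.1571 pitch 85.9 yaw -3.0 F [3.7 2.6 2.2] q [-0.224  0.659  1.406  0.036  1.013  1.052] t 31.4667
```

Call:
{"op": "drive_tool", "data": {
  "linear": [
    [-8, 0, 0]
  ],
  "rot": [
    [0, 0, 0]
  ],
  "hand": [0]
}}

```text
t: 31.55
tcp_pos: [0.6691, -0.0344, 0.2298]
tool_rot: [0.99, 0.137, 0.038, -0.003]
force: [6.4, 2.5, -5.3]
finger_gap: 0.001
```

Run:
```python
from h import *
where();joint(('scene',),x0=(1,0,0,88,95));where()
```

```text
tip stand 0.0087 -0.0016 0.1574 pitch 85.6 yaw -3.6 F [ 6.4  2.5 -5.3] q [-0.229  0.65   1.424  0.039  0.998  1.046] t 31.55
('scene',) [ 1.   1.1 -0.  87.2 96. ] diff g-a 8.77 1.618 [239, 3059]
('scene',) [ 1.   1.1 -0.  87.2 96. ] diff g-a 8.77 1.618 [239, 3059]
tip stand 0.0079 -0.0016 0.1574 pitch 85.6 yaw -3.6 F [ 5.8  3.  -1.1] q [-0.229  0.65   1.426  0.039  0.998  1.046] t 31.7
```

Call:
{"op": "drive_tool", "data": {
  "linear": [
    [5, 0, 0],
    [8, 0, 0],
    [12, 0, 0],
    [15, 0, 0],
    [15, 0, 0],
    [0, 0, -40],
    [0, 0, -40],
    [0, 0, 0],
    [0, 0, 0]
  ],
  "rot": [
    [0, 0, 0],
    [0, 0, 0],
    [0, 0, 0],
    [0, 0, 0],
    [0, 0, 0],
    [0, 0, 0],
    [0, 0, 0],
    [0, 0, 0],
    [0, 0, 0]
  ],
  "hand": [0, 0, 0, 0, 0, 0, 0, 0, 0]
}}

```text
t: 32.45
tcp_pos: [0.7152, -0.0199, 0.3042]
tool_rot: [0.99, 0.139, 0.017, -0.005]
force: [-0.8, -0.5, -0.4]
finger_gap: -0.002
```

Run:
```python
from h import *
where();joint(x0=(1,1,0,96,95));joint(('scene','wrist'),x0=(1,2,0,94,95)); snap('wrist','w10.png')
im=cv2.imread('pics/w10.png').astype(int)
def runs(c,f): 
    k=np.flatnonzero(f(im[200:420,c]))+200; return (k.min(),k.max()) if len(k) else None
ed=lambda x:(x[:,2]-x[:,0]>75)&(x[:,2]>140); gr=lambda x:(np.abs(x[:,2]-x[:,0])<22)&(x.min(1)>165)
for c in(85,100,150,500,540): print('edge strip',c,[int(v)+200 for v in np.flatnonzero(ed(im[200:420,c]))][-25:])
m=gr(im[280:400,:200].reshape(-1,3)).reshape(120,200); n,l,s,ce=cv2.connectedComponentsWithStats(m.astype(np.uint8)); print(s[1:][s[1:,4]>40]+[0,280,0,0,0],ce[1:][s[1:,4]>40])
```

```text
tip stand 0.054 0.0005 0.2317 pitch 87.9 yaw 8.7 F [-0.8 -0.5 -0.4] q [-0.19   0.645  1.201  0.022  1.267  1.096] t 32.45
('scene', 'top', 'wrist') [ 1.4  1.6  0.2 96.7 95.9] diff g-a -0.81 3.599 [245, 2453, 0, 646, 2885, 33071]
('scene',) [ 1.1  0.8  0.1 97.2 95.9] diff g-a -1.32 1.7 [245, 2453]
('top',) [  4.2   2.7   0.3  94.2 103.1] diff g-a 8.94 0.311 [0, 646]
('wrist',) [ 1.3  1.6 -0.1 96.7 95.8] diff g-a -0.88 1.647 [2885, 33071]
('scene', 'wrist') [-0.7  1.5 -0.  97.4 96.9] diff g-a -0.54 3.152 [193, 2474, 2642, 32655]
('scene',) [ 1.6  0.8  0.1 96.8 94.5] diff g-a -2.32 1.531 [193, 2474]
('wrist',) [-0.   2.3 -0.3 97.1 95.5] diff g-a -1.66 1.59 [2642, 32655]
edge strip 85 [353, 354, 355, 356, 357, 358, 359, 360, 361, 362, 363, 364, 365, 366, 367, 368]
edge strip 100 [353, 354, 355, 356, 357, 358, 359, 360, 361, 362, 363, 364, 365, 366, 367, 368]
edge strip 150 [211, 212, 213, 214, 215, 216, 217, 218, 219, 353, 354, 355, 356, 357, 358, 359, 360, 361, 362, 363, 364, 365, 366, 367, 368]
edge strip 500 [352, 353, 354, 355, 356, 357, 358, 359, 360, 361, 362, 363, 364, 365, 366, 367, 368, 369]
edge strip 540 [352, 353, 354, 355, 356, 357, 358, 359, 360, 361, 362, 363, 364, 365, 366, 367, 368, 369]
[[    0   280   200   120 13124]
 [  121   280    21    11    94]] [[ 62.67708016  67.34905517]
 [130.5212766    2.82978723]]
```

That stayed within the spring range (still about 1° past). One more draw with the peak about 2 mm further, X ≈ 5.8 mm.

Call:
{"op": "drive_tool", "data": {
  "linear": [
    [4, 0, 25],
    [4, 0, 27],
    [0, 0, 25],
    [-12, 0, 0],
    [-12, 0, 0],
    [-8, 0, -1],
    [-8, 0, -1],
    [-8, 0, -1],
    [-7, 0, -1]
  ],
  "rot": [
    [0, 0, 0],
    [0, 0, 0],
    [0, 0.3, 0],
    [0, 0.3, 0],
    [0, 0.3, 0],
    [0, 0, 0],
    [0, 0, 0],
    [0, 0, 0],
    [0, 0, 0]
  ],
  "hand": [0, 0, 0, 0, 0, 0, 0, 0, 0]
}}

```text
t: 34.0
tcp_pos: [0.6767, -0.0317, 0.2281]
tool_rot: [0.99, 0.139, 0.035, -0.005]
force: [4.7, 0.9, -1.6]
finger_gap: 0.001
```

Run:
```python
from h import *
where();goal(.0055,.157,86)
```

```text
tip stand 0.0163 -0.0006 0.1556 pitch 86.0 yaw 0.4 F [ 4.7  0.9 -1.6] q [-0.223  0.664  1.4    0.04   1.017  1.05 ] t 34.0
lin mm [-10.6  -0.7  -2.1] rot deg [-0. -0.  0.]
```

Call:
{"op": "drive_tool", "data": {
  "linear": [
    [-8, 0, 0],
    [-8, 0, 0]
  ],
  "rot": [
    [0, 0, 0],
    [0, 0, 0]
  ],
  "hand": [0, 0]
}}

```text
t: 34.17
tcp_pos: [0.6643, -0.0361, 0.2295]
tool_rot: [0.99, 0.138, 0.041, -0.004]
force: [7.0, 2.5, -4.9]
finger_gap: 0.001
```

Run:
```python
from h import *
where();joint(('scene',),x0=(1,0,0,87,95));where()
```

```text
tip stand 0.0041 -0.0017 0.1571 pitch 85.3 yaw -2.2 F [ 7.   2.5 -4.9] q [-0.235  0.644  1.441  0.045  0.984  1.035] t 34.1667
('scene',) [ 1.6  0.2  0.1 85.5 95.7] diff g-a 10.15 1.704 [272, 3227]
('scene',) [ 1.6  0.2  0.1 85.5 95.7] diff g-a 10.15 1.704 [272, 3227]
tip stand 0.0044 -0.0017 0.1572 pitch 85.2 yaw -2.1 F [ 6.1  3.1 -2.1] q [-0.235  0.644  1.44   0.046  0.984  1.035] t 34.3167
```

Call:
{"op": "drive_tool", "data": {
  "linear": [
    [5, 0, 0],
    [8, 0, 0],
    [12, 0, 0],
    [15, 0, 0],
    [15, 0, 0],
    [0, 0, -40],
    [0, 0, -40],
    [0, 0, 0],
    [0, 0, 0]
  ],
  "rot": [
    [0, 0, 0],
    [0, 0, 0],
    [0, 0, 0],
    [0, 0, 0],
    [0, 0, 0],
    [0, 0, 0],
    [0, 0, 0],
    [0, 0, 0],
    [0, 0, 0]
  ],
  "hand": [0, 0, 0, 0, 0, 0, 0, 0, 0]
}}

```text
t: 35.07
tcp_pos: [0.711, -0.0229, 0.3127]
tool_rot: [0.99, 0.138, 0.032, -0.005]
force: [-0.5, 0.7, -1.0]
finger_gap: 0.001
```

Run:
```python
from h import *
where();joint(('scene','wrist'),x0=(1,1,0,96,95));joint(('scene','wrist'),x0=(1,2,0,94,95)); snap('wrist','w11.png')
for l in('mortar','jar','plate','ladle'):
    if l=='mortar': snap('top')
    r=cams.spot_point(l,'top')[:1]
    if r: print(l,onz('top',r[0]['at'],0).round(3))
```

```text
tip stand 0.0512 -0.0016 0.2403 pitch 86.3 yaw 0.5 F [-0.5  0.7 -1. ] q [-0.199  0.622  1.223  0.032  1.239  1.085] t 35.0667
('scene', 'wrist') [ 0.9  1.1 -0.1 94.7 95.6] diff g-a 0.99 3.404 [228, 2713, 3035, 31202]
('scene',) [ 1.7  0.9  1.3 94.7 97.6] diff g-a 2.89 1.678 [228, 2713]
('wrist',) [ 1.   1.8  0.  94.5 95.4] diff g-a 0.87 1.741 [3035, 31202]
('scene', 'wrist') [-0.2  1.3  0.1 94.5 96.4] diff g-a 1.84 3.213 [160, 2903, 2973, 31903]
('scene',) [-2.2  1.9  0.1 94.8 98. ] diff g-a 3.2 1.513 [160, 2903]
('wrist',) [ 1.4  1.9  0.1 94.3 95.6] diff g-a 1.26 1.736 [2973, 31903]
mortar [ 0.658 -0.418  0.   ]
jar [ 0.462 -0.382  0.   ]
plate [0.494 0.444 0.   ]
ladle [0.691 0.379 0.   ]
```

Run:
```python
from pf import *
for f in('w8','w10','w11'):
    im=cv2.imread(f'pics/{f}.png').astype(int); b=im-0
    m=((im[:,:,0]>im[:,:,2]-4)&(im.min(2)>165)); m[:250]=0;m[400:]=0;m[:,200:]=0
    n,l,s,ce=cv2.connectedComponentsWithStats(m.astype(np.uint8)); i=1+np.argmax(s[1:,4])
    ed=(im[:,:,2]-im[:,:,0]>75)&(im[:,:,2]>140); ed[:330]=0; ed[390:]=0
    n2,l2,s2,c2=cv2.connectedComponentsWithStats(ed.astype(np.uint8)); j=1+np.argmax(s2[1:,4]); x,y,w,h,_=s2[j]
    fe=(im[:,:,2]-im[:,:,0]>75); fe[260:]=0; n3,l3,s3,_c3=cv2.connectedComponentsWithStats(fe.astype(np.uint8)); k=1+np.argmax(s3[1:,4])
    lv=lambda c:np.mean(np.flatnonzero(ed[:,c]))
    print(f,'guide end',ce[i].round(1),s[i],'edge x',x,x+w,'rows',lv(x+20),lv(x+w-20),'far',s3[k][:4])
```

```text
w8 guide end [ 65.4 336.5] [ 58 324  16  26 297] edge x 71 278 rows 367.5 368.0 far [139 147 362 113]
w10 guide end [ 73.8 343.5] [ 67 332  14  25 235] edge x 366 563 rows 361.5 360.5 far [143 151 360 109]
w11 guide end [ 75.6 336.8] [ 69 325  14  26 263] edge x 82 279 rows 362.5 363.5 far [144 154 351 106]
```

Run:
```python
from pf import *
im=cv2.imread('pics/w11.png').astype(int)
g=np.abs(im[:,:,2]-im[:,:,0])<35
print([int(r) for r in range(245,300) if g[r,250]],[int(r) for r in range(245,300) if g[r,400]])
ed=(im[:,:,2]-im[:,:,0]>75)&(im[:,:,2]>140); k=np.flatnonzero(ed[363]); print(k.min(),k.max())
for rod in(266,268,270): pf((82,362.5),(k.max(),363.5),(75.6,337.3),(144.5,155),(495,155),rod)
```

```text
[272, 273, 274, 275, 276, 277, 278] [272, 273, 274, 275, 276, 277, 278]
83 550
[0.0058 0.0038] [92.21 93.2 ] diff 0.99
[-2.3  0.5  3.3  0.2 -0.1  0.  -3.3 -6.9  2.1 -6.5  8.   8.2  1.7  1.1
 -0.4]
[0.005  0.0036] [92.5  93.55] diff 1.05
[-2.3  0.5  3.2  0.2 -0.1  0.  -3.2 -5.9  2.  -5.5  6.9  7.1  1.5  1.1
 -0.4]
[0.0042 0.0033] [92.79 93.89] diff 1.1
[-2.3  0.5  3.1  0.2 -0.   0.  -3.1 -4.9  1.9 -4.5  5.7  6.   1.3  1.
 -0.4]
```

```bash
python3 -c "
from h import *
where(); print(order.sign_off())"
```

```text
tip stand 0.0516 -0.0014 0.2392 pitch 86.2 yaw 1.1 F [-0.6  0.   0.4] q [-0.199  0.623  1.224  0.033  1.237  1.085] t 35.9667
the job is handed in; nothing more can be done
None
```

The backrest is folded up and now stays within about 1° of the guide arm with nothing holding it. I handed the job in at about 36 s with the gripper clear of everything.

**How it went:** I pushed the panel up from below with closed fingers. One push went too far and left it about 5° past the line. I corrected it by drawing it back from behind, pushing it forward once more, and drawing it back again.

**Last alignment check:** the wrist-camera fits and a point fit put the panel about 1° short of the guide (0.9–1.3°), at about 94.5° against 95.5°. The scene camera alone said about 3° short. I gave that less weight because the guide covers only about 200 pixels in that picture.

**Guide and bystanders:** the guide read about 95° in most fits from start to finish. The mortar, jar, plate and ladle were found within about 1 cm of their first positions. The arm did not go near any of them after its first move.

**Two possible concerns:**
- **Joint 6:** it read -2.854 rad once early on, right at its -2.85 limit, before I turned the tool by half a turn.
- **Final picture:** my 12 viewed pictures were used up by then, so the last check came from measurements in the image and was not confirmed by eye.

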